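Unload the coil curing case

TASK

Open the grey curing case on the bench and set its lid on the prop rod, with the rod's tip in the lid's holding hole so that the lid stands on the rod by itself. With the lid propped, slide every coil up off its post and put it in the red bin standing on the bench; then lay the prop rod back down on its rest and shut the lid. Leave the loose bearing, shim tin and spanner where they are.

Things in the scene. Friction and masses are not known exactly. Their poses are not given: they have to be found in the camera images.
- case: grey case fixed to the bench, 190 x 340 x 74 mm, 5 mm walls, 6 mm floor; origin: centre of its underside; x from front (robot side) to hinge side, y to its left. Four posts in a row at x = -43, y = -108, -36, +36, +108 mm: a seat 26 mm wide, 18 mm above the bench, then a 10 mm post up to 62 mm. Behind, at x = 20 to 70 mm, a low heater, 31 mm high
- lid_hinge (a point): middle of the lid's hinge line at the case's far side, 95 mm behind the case's centre, 76 mm above the bench; the hinge line runs along the case's y
- lid (a joint): lid angle, rad: 0 shut, grows as it opens, stop at 1.78. 0.5 kg, 8 mm thick, 193 mm from hinge to front edge. Let go below 1.55 it sinks shut (damped, 2 N to hold at the bar); above 1.62 it leans back on its stop and stays. Propped: about 1.38. Swing the rod up or down only with the lid above 1.6; then bring the lid forward onto the rod, whose tip enters the hole
- lid_bar (a point): middle of the lid's round handle bar, 12 mm thick, 98 mm clear length along the case's y, 228 mm from the hinge line and, when shut, 4 mm above it; it stands 29 mm clear ahead of the lid's front edge, so that fingers pass on either side, and it can turn between the fingers. Axes are the lid's: x from front to hinge, z out of its upper side
- prop_hole (a point): the holding hole: a round socket, 22 mm wide, 14 mm deep, under a steel ear on the lid's left side, 115 mm from the hinge line and 208 mm left of the lid's middle, opening on the lid's underside. The point is where the centre of the rod's tip sits when in the hole (7 mm from its bottom)
- prop_rod (a joint): prop rod angle, rad: 0 lying on its rest, pointing to the robot side; grows as the tip swings up and over to the hinge side; upright at 1.57, stop at 1.96, where it leans back, stays by itself and is in line with the hole. It swings freely in the plane of the case's x and z; let go below 1.57 it falls to its rest
- rod_pivot (a point): the rod's pivot, 38 mm outside the case's left wall (case x = +17 mm, y = +208 mm), 50 mm above the bench; axis along the case's y
- rod_pin (a point): middle of the grip pin on the prop rod: a round black pin, 12 mm thick, that stands out 52 mm from the rod to the case's left, along the case's y, 110 mm from the pivot; this point is 36 mm left of the rod. Take it from above with a finger on its near and far side (along the case's x); it can turn between the fingers
- rod_tip (a point): centre of the 14 mm ball at the rod's tip, 149 mm from its pivot; the rod is round, 8 mm thick, 34 mm clear of the case's wall
- coil_1_c (a point): a wound solenoid coil: a rigid ring 40 mm in diameter, 36 mm tall (two black flanges, copper winding between, straight-sided), 15 mm bore, 0.08 to 0.17 kg. The point is its centre, half-way up; z along its bore. At the start it stands on one of the case's posts, its centre 36 mm above the bench. None: this coil is absent
- coil_2_c (a point): a wound solenoid coil: a rigid ring 40 mm in diameter, 36 mm tall (two black flanges, copper winding between, straight-sided), 15 mm bore, 0.08 to 0.17 kg. The point is its centre, half-way up; z along its bore. At the start it stands on one of the case's posts, its centre 36 mm above the bench. None: this coil is absent
- coil_3_c (a point): a wound solenoid coil: a rigid ring 40 mm in diameter, 36 mm tall (two black flanges, copper winding between, straight-sided), 15 mm bore, 0.08 to 0.17 kg. The point is its centre, half-way up; z along its bore. At the start it stands on one of the case's posts, its centre 36 mm above the bench. None: this coil is absent
- coil_4_c (a point): a wound solenoid coil: a rigid ring 40 mm in diameter, 36 mm tall (two black flanges, copper winding between, straight-sided), 15 mm bore, 0.08 to 0.17 kg. The point is its centre, half-way up; z along its bore. At the start it stands on one of the case's posts, its centre 36 mm above the bench. None: this coil is absent
- bin: red open bin, loose on the bench, 161 x 110 x 62 mm; origin at the centre of its underside, x towards its high back wall (its low front, 28 mm high, faces -x). Inner floor 2 mm up, from x = -62 to +71 mm and y = -48 to +48 mm; side and back walls 62 mm high.
- bearing: loose steel ball bearing lying flat, 52 mm wide, 15 mm high; not part of the job
- shim_tin: loose flat green tin, 46 x 71 x 23 mm; not part of the job
- small_spanner: loose spanner, 24 x 164 x 6 mm; not part of the job
There are look-alikes about, which are no part of the job. Of the things like the bin, leave any that is yellow; of the rest the larger one is meant.

How it is judged:
On the way, in this order (a step that is already met when the one before it is completed fails the run):
1. the lid stands propped: the rod's tip is in the holding hole and the robot touches neither lid nor rod (distance between rod_tip and prop_hole below 0.01 m and value of joint lid between 1.25 and 1.5 rad and contact force between each of the fingers, the arm and lid below 0.3 N and contact force between each of the fingers, the arm and prop_rod below 0.3 N and velocity of joint lid between -0.05 and 0.05 rad/s), for 0.4 s.
2. every coil lies in the red bin while the lid is still propped (distance between rod_tip and prop_hole below 0.01 m and value of joint lid between 1.25 and 1.5 rad and x of coil_1_c in the frame of bin between -0.068 and 0.075 m and y of coil_1_c in the frame of bin between -0.05 and 0.05 m and z of coil_1_c in the frame of bin between 0 and 0.065 m and linear speed of each of coil_1, coil_2, coil_3, coil_4 below 0.03 m/s and x of coil_2_c in the frame of bin between -0.068 and 0.075 m and y of coil_2_c in the frame of bin between -0.05 and 0.05 m and z of coil_2_c in the frame of bin between 0 and 0.065 m and x of coil_3_c in the frame of bin between -0.068 and 0.075 m and y of coil_3_c in the frame of bin between -0.05 and 0.05 m and z of coil_3_c in the frame of bin between 0 and 0.065 m and x of coil_4_c in the frame of bin between -0.068 and 0.075 m and y of coil_4_c in the frame of bin between -0.05 and 0.05 m and z of coil_4_c in the frame of bin between 0 and 0.065 m), for 0.2 s.
At the end, for the whole second after the job is handed in: every coil present is at rest in the red bin (its centre inside the bin's walls and below 65 mm over its underside), the bin stands upright, the prop rod lies on its rest (within 0.08 rad), the lid is shut (within 0.04 rad) and the robot touches neither (x of coil_1_c in the frame of bin between -0.068 and 0.075 m and y of coil_1_c in the frame of bin between -0.05 and 0.05 m and z of coil_1_c in the frame of bin between 0 and 0.065 m and linear speed of each of coil_1, coil_2, coil_3, coil_4 below 0.03 m/s and x of coil_2_c in the frame of bin between -0.068 and 0.075 m and y of coil_2_c in the frame of bin between -0.05 and 0.05 m and z of coil_2_c in the frame of bin between 0 and 0.065 m and x of coil_3_c in the frame of bin between -0.068 and 0.075 m and y of coil_3_c in the frame of bin between -0.05 and 0.05 m and z of coil_3_c in the frame of bin between 0 and 0.065 m and x of coil_4_c in the frame of bin between -0.068 and 0.075 m and y of coil_4_c in the frame of bin between -0.05 and 0.05 m and z of coil_4_c in the frame of bin between 0 and 0.065 m and value of joint lid below 0.04 rad and value of joint prop_rod below 0.08 rad and contact force between each of the fingers, the arm and lid below 0.3 N and contact force between each of the fingers, the arm and prop_rod below 0.3 N and angle between bin's own z axis and vertical below 0.15 rad).
It fails at once if the bearing is shifted more than 30 mm (distance of bearing from where it was at the start of the episode above 0.03 m).
It fails at once if the shim tin is shifted more than 30 mm (distance of shim_tin from where it was at the start of the episode above 0.03 m).
It fails at once if the small spanner is shifted more than 30 mm (distance of small_spanner from where it was at the start of the episode above 0.03 m).
It fails at once if the bin is tipped over (angle between bin's own z axis and vertical above 0.7 rad).
Of coil_1, coil_2, coil_3, coil_4 only 2 to 4 are there at a start; the rules pass over those that are not, and their reading is None.
At some moment in a run one of bin may be knocked a few centimetres aside while the robot is not near it.
Once in a run the grip may slacken for a moment while it holds something.
It also fails if it takes over 210 s, if anything falls off the work surface, if the arm or the gripper's body presses on something with over 40 N, if the wrist force passes 120 N, or if a joint passes its speed limit or range.

ROBOT

A 6-joint arm with a two-finger parallel gripper is mounted at the origin on a cart in front of the work surface, level with it; the furniture and walls round the work are solid. World frame = base frame: x ahead of the robot, y to its left, z up, the work surface at z = 0. Lengths are in m, angles in rad, forces in N, time in s.
With the tool pointing down it reaches from about 0.35 to 0.95 m from the base axis. Payload 17.4 kg.
Tool frame: the origin (TCP) lies where the fingers leave the gripper's body, on its centre line; the fingertips stand 84 mm ahead of it and the grasp point (between the pads) lies 65 mm ahead of it (manip.pinch_z is the distance from the TCP to the grasp point, in m); x points along the fingers, z is the direction in which the jaws open and shut, and the axes are right-handed (so a half turn about x gives the same grasp; the last joint's range is limited). The gripper opens to 93 mm and grips with 3 to 60 N. Pads are 15 mm wide; open, the fingers measure 128 mm over their backs; the gripper's body (75 mm by 188 mm) begins 65 mm behind the grasp point.
Start: joints at [-0.038, 0.116, 1.442, -0, 1.584, -0.038], TCP at [0.675, -0, 0.303] pointing down, gripper open.
Joint ranges: [-2.83, 2.83], [-0.83, 2.19], [0.07, 2.5], [-1.14, 4.28], [0.01, 3], [-2.97, 2.97]. Speed limits (rad/s): [1.89, 1.89, 2.22, 3.14, 3.14, 3.14].

INTERFACE

Orientations are given as a unit quaternion [w, x, y, z].
In Python, from station import manip gives the robot as it stands.
- The arm moves only by the tool servo_tool, never from a script. Its argument "moves" is a list of rows, each a list of 5 numbers: the finger opening in m, from 0 to 0.093, then the shift along the tool's x, y, z in m, then the turn about the tool's x in degrees. In form: [[grip, x, y, z, roll], ...]. A call has 1 to 8 rows; each row shifts and turns the commanded pose from where the row before left it, along the tool's axes as they then stand; what a row does not reach is not made up. A row lasts 1/8 s, in which the tool goes at most 62.5 mm and 10.7 degrees, less where a joint would pass 70% of its speed; a pose out of reach is approached as far as the arm can. A call is refused whole if a number of a shift passes 0.0625 or a number of a turn 10.7, either way. A call with a gripper value outside its range is refused whole. The fingers move at their own pace and stop on an object; "squeeze" is the grip in N (left out, the last holds). Time passes only in rows, so rows that do not move let the fingers close. It gives the time, the measured TCP pose, the force and the opening at its end, in the units of the state.
- manip.read_state(): the state, without advancing time (a new reading comes with each control period).
- manip.read_camera(name): name is "scene" or "side" or "wrist"; returns a dict with "pixels" (420x560x3 uint8, blue, green, red), "vertical_fov" (degrees; the focal length in pixels is half the picture's height over the tangent of half this angle, whatever the lens; pixels are square), "cx", "cy" (the principal point, pixels), "rvec" (rotation vector, rad) and "tvec" (3), from world to camera coordinates, as OpenCV has them. Camera axes: x right, y down, z forward; pixel columns grow to the right and rows downward; lengths in m; the calibration is good to about 2 mm. A picture is of the moment at which its call begins. There is no depth.
- manip.job_done(): hands the job in, once; it reports no verdict.
The state is a dict: "time_s": time; "q": joint angles; "joint_velocities": joint speeds; "joint_efforts": joint torques, N m; "eef_pos": TCP position; "ee_rot": TCP orientation; "force": force on the tool from outside, world axes, zero at the start; "ft_torque": the same for the moment, N m; "opening": finger opening in m.
Only numpy, scipy, OpenCV 4.12 (cv2) and the standard library are available. Lean on these libraries where they do the work, as an engineer would, in place of code of your own. Each camera call takes 0.05 s, during which the arm holds its last target.

## Working session

There is one attempt and no reset: what is moved stays moved. The work goes in short steps, Python scripts to look and compute and a tool call to move; the robot and the scene stay as the last step left them, time stands still between calls to the robot, and variables do not carry over. Pictures are saved under pics/ and viewed, and the job is handed in when it is done.

Besides the shell and the picture viewer there is one more tool, called after "Emit:" as name(argument=value, ...), one argument or row to a line, values as JSON. servo_tool: Moves the arm, as the interface text tells. Its arguments: {"type":"object","properties":{"moves":{"type":"array","items":{"type":"array","items":{"type":"number"}}},"squeeze":{"type":"number"}},"required":["moves"]}

```bash
ls; mkdir -p pics; cat > h.py <<'E'
import numpy as np, cv2, sys
from station import manip
from scipy.spatial.transform import Rotation as R
def cam(n):
    c=manip.read_camera(n); p=np.asarray(c["pixels"],dtype=np.uint8).copy(); return p,c
def save(n,f,crop=None,s=1):
    p,c=cam(n)
    q=p if crop is None else p[crop[1]:crop[3],crop[0]:crop[2]]
    if s!=1: q=cv2.resize(q,None,fx=s,fy=s,interpolation=cv2.INTER_CUBIC)
    cv2.imwrite("pics/"+f,q); return c
def K(c):
    f=210/np.tan(np.radians(c["vertical_fov"])/2)
    return np.array([[f,0,c["cx"]],[0,f,c["cy"]],[0,0,1.]])
def proj(c,P):
    return cv2.projectPoints(np.asarray(P,float).reshape(-1,3),np.array(c["rvec"],float),np.array(c["tvec"],float),K(c),None)[0].reshape(-1,2)
def ray(c,uv):
    Rm=cv2.Rodrigues(np.array(c["rvec"],float))[0]; t=np.array(c["tvec"],float).ravel()
    o=-Rm.T@t; d=Rm.T@np.linalg.inv(K(c))@np.array([uv[0],uv[1],1.]); return o,d/np.linalg.norm(d)
def atz(c,uv,z):
    o,d=ray(c,uv); return o+d*(z-o[2])/d[2]
def tool(s):
    q=s["ee_rot"]; return R.from_quat([q[1],q[2],q[3],q[0]]).as_matrix()
def totool(s,d): return tool(s).T@np.asarray(d)
E
python3 - <<'E'
from h import *
s=manip.read_state(); print(s); print(tool(s).round(3))
for n in("scene","side","wrist"):
    c=save(n,n+"0.png"); print({k:v for k,v in c.items() if k!="pixels"})
E
```

```text
pics
{'time_s': 0.0, 'q': array([-3.77722411e-02,  1.16467675e-01,  1.44227286e+00, -2.64886845e-06,
        1.58399044e+00, -3.77839827e-02]), 'joint_velocities': array([-0.00139594,  0.00100775,  0.00117487, -0.00106759, -0.00013742,
       -0.00065043]), 'joint_efforts': array([-2.39607485e-03, -7.21266031e+01, -6.22611737e+01,  7.77577632e-02,
        2.38535833e-02, -2.17692599e-05]), 'eef_pos': array([6.74888918e-01, 1.34258757e-05, 3.02012755e-01]), 'ee_rot': array([7.06704460e-01, 1.01252972e-05, 7.07508874e-01, 1.84041960e-05]), 'force': array([0.85738167, 0.65797205, 0.36457393]), 'ft_torque': array([-0.0025888 ,  0.03170392,  0.03172849]), 'opening': 0.09294474753614901}
[[-0.001 -0.     1.   ]
 [ 0.     1.     0.   ]
 [-1.     0.    -0.001]]
{'vertical_fov': 48.12369807191007, 'cx': 285.516035069573, 'cy': 210.77848423605087, 'rvec': array([ 0.35875887,  2.9605255 , -0.79952381]), 'tvec': array([0.56040585, 0.0608207 , 1.58705545])}
{'vertical_fov': 56.6974211855741, 'cx': 280.3281679034608, 'cy': 209.03398036643117, 'rvec': array([ 0.15242462, -2.78253464,  1.36392893]), 'tvec': array([0.53954687, 0.19963933, 1.34371208])}
{'vertical_fov': 63.08208433864648, 'cx': 275.32095577694264, 'cy': 210.8586068713753, 'rvec': array([-2.87865394e+00, -1.01372518e-05,  2.29538716e-03]), 'tvec': array([-0.67522601, -0.03098234,  0.39011378])}
```

View pics/scene0.png

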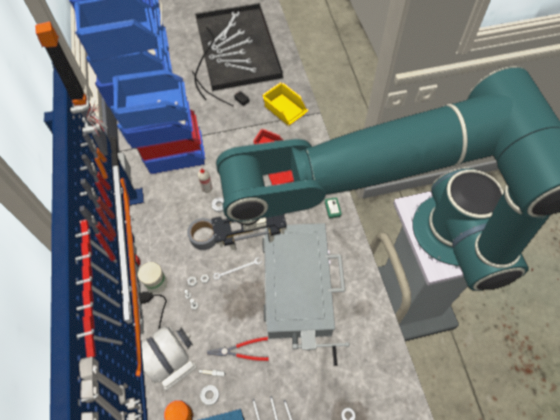

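View pics/side0.png

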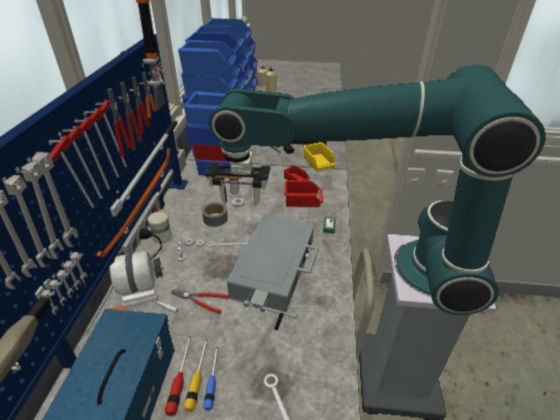

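View pics/wrist0.png

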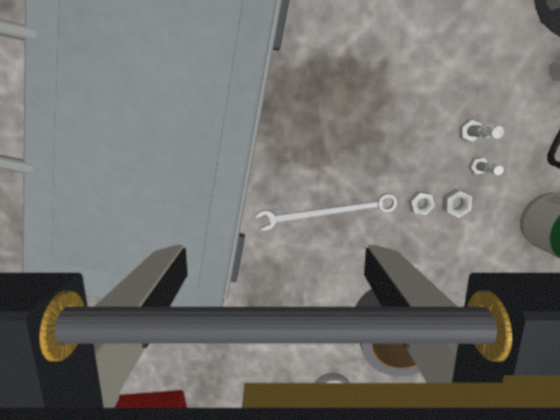

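```bash
python3 - <<'E'
from h import *
save("scene","s1.png",(230,200,370,380),4) 
save("side","d1.png",(200,200,360,340),5)
save("side","d2.png",(240,130,360,240),5)
save("scene","s2.png",(190,90,360,230),4)
E
```

```text
(no output)
```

View pics/s1.png

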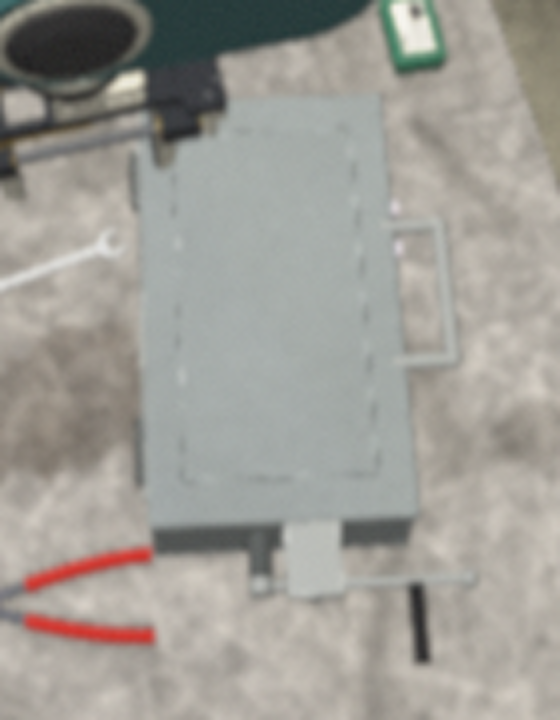

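View pics/d1.png

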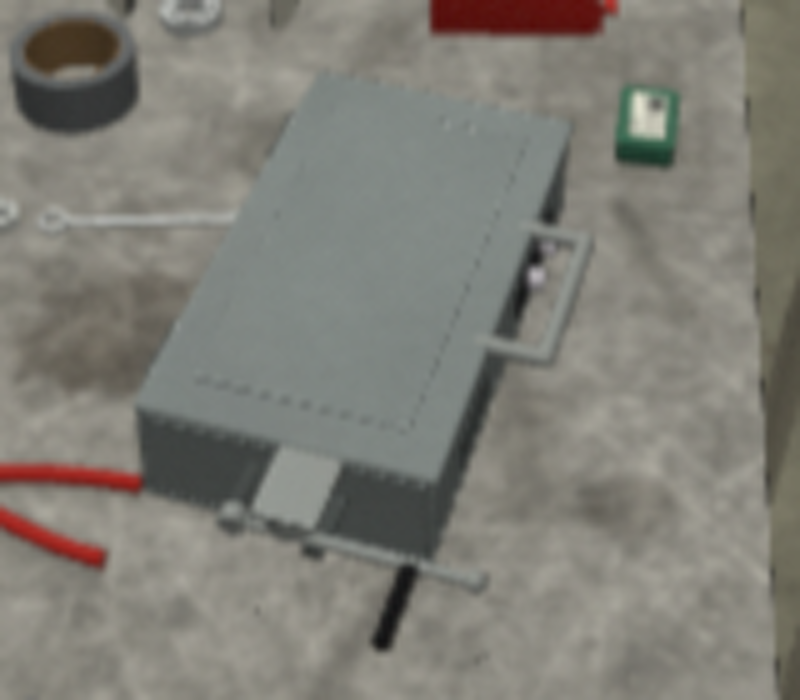

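View pics/d2.png

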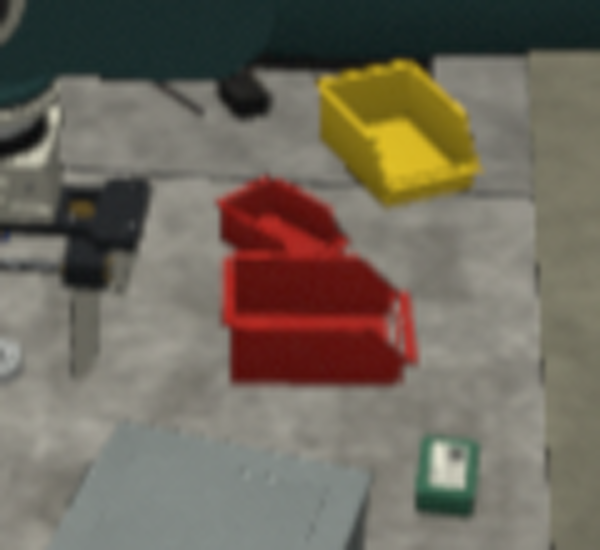

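View pics/s2.png

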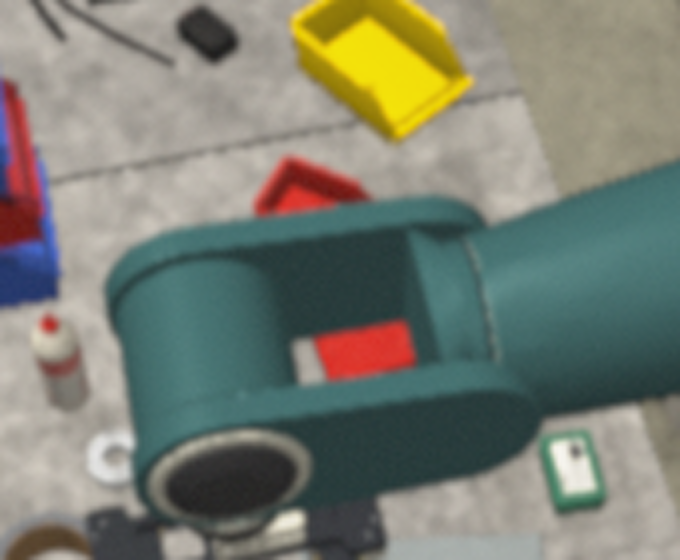

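```bash
cat > fit.py <<'E'
from h import *
from scipy.optimize import least_squares
cs=cam("scene")[1]; cd=cam("side")[1]
pts={'fl':(-98,170,82),'bl':(95,170,82),'fr':(-98,-170,82),'br':(95,-170,82),'barR':(-133,-52,80),'barL':(-133,52,80),'tip':(-132,208,50),'piv':(17,208,50),'pin':(-93,262,50)}
S={'fl':(333.5,328.75),'bl':(268,332.5),'fr':(325,223.75),'barR':(341,256),'barL':(343.5,290),'tip':(348,344.25),'piv':(295,345.75),'pin':(335.75,365)}
D={'fl':(287,296),'bl':(228,281),'fr':(314,224.4),'br':(263.6,215),'tip':(296,316),'piv':(246.4,303),'pin':(276.2,328.6),'barR':(317.6,247.6),'barL':(309.6,271)}
def world(p,k):
    c,s=np.cos(p[2]),np.sin(p[2]); a=np.array(pts[k])/1000
    return np.array([p[0]+c*a[0]-s*a[1],p[1]+s*a[0]+c*a[1],a[2]])
def res(p,full=False):
    r=[]
    for c,M in((cs,S),(cd,D)):
        for k in M: 
            e=proj(c,world(p,k))[0]-M[k]; r.append(e)
            if full: print(k,e.round(1))
    return np.ravel(r)
o=least_squares(res,[.6,.2,0],loss='soft_l1')
res(o.x,True); print(o.x)
for k in pts: print(k,world(o.x,k).round(4))
# bin rough: side bottom edge corners
for uv in [(286.5,206),(320.5,206)]: print('bin bot',atz(cd,uv,0))
E
python3 fit.py
```

```text
fl [ 1.5 -0.1]
bl [-0.9 -0.8]
fr [-0.2 -0.1]
barR [-1.6  1.1]
barL [-0.6 -1. ]
tip [-0.8  0.2]
piv [0.2 1.1]
pin [-0.3 -0.5]
fl [1.3 0.3]
bl [-0.9  0. ]
fr [1.1 0.2]
br [ 0.4 -0.7]
tip [-0.3  0.4]
piv [0.7 0.7]
pin [ 0.9 -0.3]
barR [-0.4  1.4]
barL [ 0.1 -0. ]
[ 0.55608755  0.06745315 -0.1960304 ]
fl [0.4931 0.2533 0.082 ]
bl [0.6824 0.2157 0.082 ]
fr [ 0.4269 -0.0802  0.082 ]
br [ 0.6162 -0.1178  0.082 ]
barR [0.4155 0.0424 0.08  ]
barL [0.4358 0.1444 0.08  ]
tip [0.4671 0.2972 0.05  ]
piv [0.6133 0.2682 0.05  ]
pin [0.5159 0.3425 0.05  ]
bin bot [ 0.54703564 -0.28479283  0.        ]
bin bot [ 4.07100451e-01 -3.01123687e-01  1.11022302e-16]
```

Emit:
servo_tool(
  moves=[
    [0.024,0,0,0,5.6],
    [0.024,0,0,0,5.63],
    [0.024,0,0.005,-0.03,0],
    [0.024,0.01,0.008,-0.05,0],
    [0.024,0.01,0.01,-0.06,0],
    [0.024,0.02,0.01,-0.06,0],
    [0.024,0.02,0.007,-0.045,0],
    [0.024,0.02,0.003,-0.0178,0],
  ],
  squeeze=25,
)

```text
time_s: 1.45
eef_pos: [0.4252, 0.0934, 0.223]
ee_rot: [0.704, 0.069, 0.703, -0.069]
force: [0.2, -0.0, 1.0]
opening: 0.0245
```

```bash
python3 - <<'E'
from h import *
save("wrist","w1.png"); save("side","d3.png",(240,130,360,340),3)
s=manip.read_state(); print(s['eef_pos'],s['force'],s['opening']); print(tool(s).round(3))
# bin
E
```

```text
[0.42531904 0.09324501 0.22182995] [0.40115822 0.47506141 0.83390691] 0.023946804550260454
[[-0.001  0.194  0.981]
 [-0.     0.981 -0.194]
 [-1.    -0.    -0.001]]
```

View pics/w1.png

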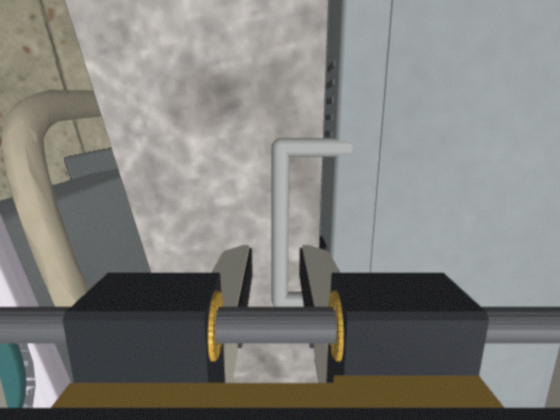

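View pics/d3.png

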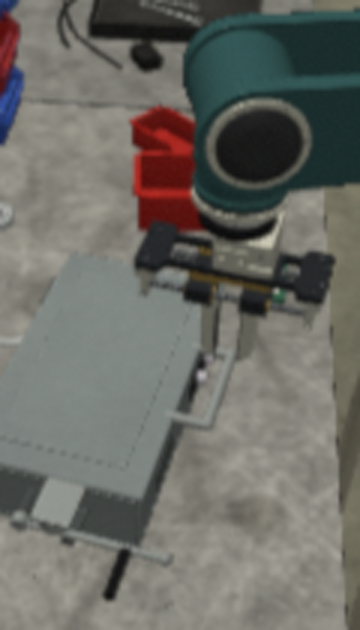

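```bash
python3 - <<'E'
from h import *
p=np.array([.55609,.06745]);y=-.19603
def W(a): 
    c,s=np.cos(y),np.sin(y); return [p[0]+c*a[0]-s*a[1],p[1]+s*a[0]+c*a[1],a[2]]
c=cam("wrist")[1]
for a in [(-.133,-.055,.08),(-.133,.055,.08),(-.133,0,.08),(-.098,-.05,.082)]: print(a,proj(c,W(a)).round(1))
E
```

```text
(-0.133, -0.055, 0.08) [[274.8 298.7]]
(-0.133, 0.055, 0.08) [[274.9 145. ]]
(-0.133, 0, 0.08) [[274.8 226.6]]
(-0.098, -0.05, 0.082) [[323.6 294. ]]
```

```bash
python3 - <<'E'
from h import *
save("wrist","w2.png",(230,100,410,310),3.5)
E
```

```text
(no output)
```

View pics/w2.png

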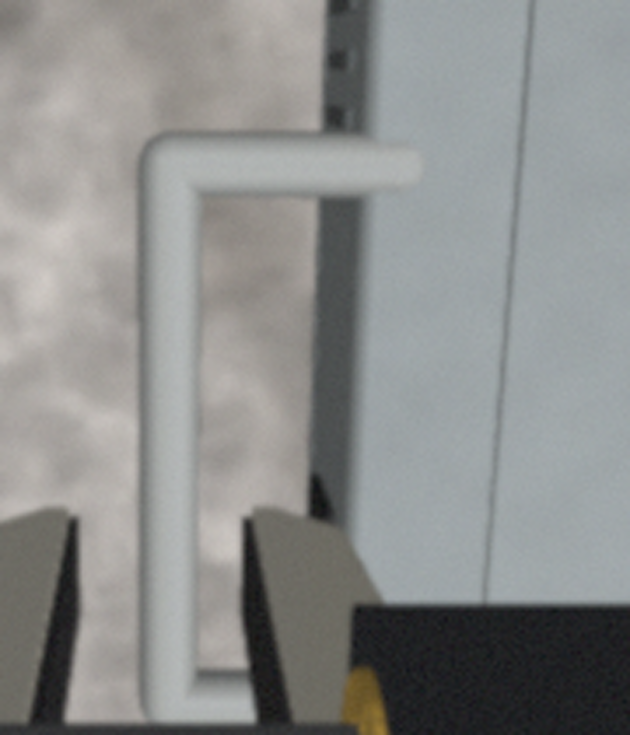

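Emit:
servo_tool(
  moves=[
    [0.024,0.01,0,0.002,0],
    [0.024,0.025,0,0,0],
    [0.024,0.025,0,0,0],
    [0.024,0.014,0,0,0],
    [0.024,0,0,0,0],
    [0,0,0,0,0],
    [0,0,0,0,0],
    [0,0,0,0,0],
  ],
  squeeze=25,
)

```text
time_s: 2.65
eef_pos: [0.4284, 0.0927, 0.15]
ee_rot: [0.703, 0.069, 0.704, -0.069]
force: [-11.9, 1.9, 6.8]
opening: 0.0111
```

```bash
python3 - <<'E'
from h import *
save("wrist","w3.png",(200,150,360,310),3)
s=manip.read_state(); print(s['eef_pos'],s['force'],s['opening'])
import numpy as np
r=.228
th=np.array([0,.1,.25,.4,.6,.8,1.0,1.2,1.35,1.5,1.6,1.7])
a0=np.arctan2(.004,.228) # bar is above hinge line
X=-r*np.cos(th+a0); Z=r*np.sin(th+a0)
print(np.c_[th[1:],np.diff(X)*1e3,np.diff(Z)*1e3].round(1)); print(Z[-1]+.076+.068)
E
```

```text
[0.42843284 0.09267309 0.15001421] [-12.18238049   2.28050147   6.76192726] 0.011008556235373097
[[ 0.1  1.5 22.7]
 [ 0.2  6.5 33.5]
 [ 0.4 11.5 32.2]
 [ 0.6 22.5 39.6]
 [ 0.8 29.9 34.3]
 [ 1.  36.2 27.7]
 [ 1.2 40.9 19.9]
 [ 1.4 32.9  9.4]
 [ 1.5 33.9  4.4]
 [ 1.6 22.8  0.1]
 [ 1.7 22.7 -2.2]]
0.3695494908745797
```

View pics/w3.png

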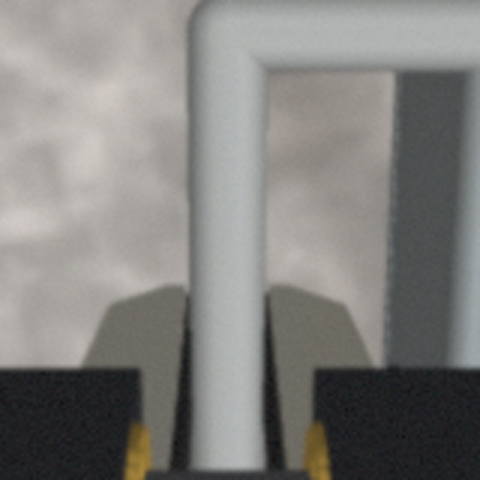

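Emit:
servo_tool(
  moves=[
    [0,-0.0114,0,0.002,0],
    [0,-0.0226,0,0.0024,0],
    [0,-0.0335,0,0.0074,0],
    [0,-0.0322,0,0.0115,0],
    [0,-0.0396,0,0.0225,0],
    [0,-0.0343,0,0.0299,0],
    [0,0,0,0,0],
  ],
)

```text
time_s: 3.58
eef_pos: [0.5051, 0.0768, 0.3245]
ee_rot: [0.705, 0.069, 0.703, -0.07]
force: [2.2, -4.1, -4.0]
opening: 0.011
```

Emit:
servo_tool(
  moves=[
    [0,-0.0202,0,0.0268,0],
    [0,-0.0206,0,0.0406,0],
    [0,-0.0122,0,0.0438,0],
    [0,-0.0027,0,0.0227,0],
    [0,-0.0005,0,0.0228,0],
    [0,0.0018,0,0.0227,0],
    [0,0,0,0,0],
  ],
)

```text
time_s: 4.45
eef_pos: [0.6802, 0.0421, 0.3778]
ee_rot: [0.704, 0.069, 0.703, -0.07]
force: [-0.5, -3.5, 2.1]
opening: 0.0109
```

```bash
python3 - <<'E'
from h import *
save("wrist","w4.png"); save("side","d4.png",(140,60,360,340),2.5)
E
```

```text
(no output)
```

View pics/w4.png

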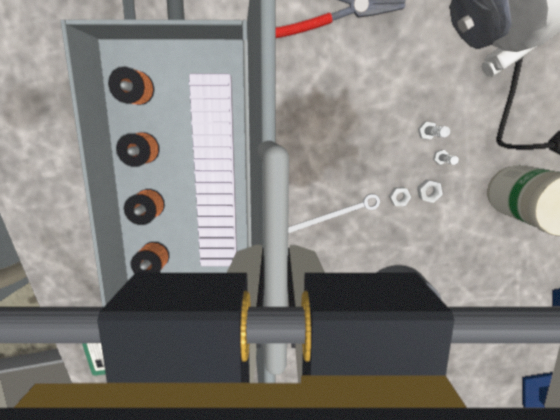

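View pics/d4.png

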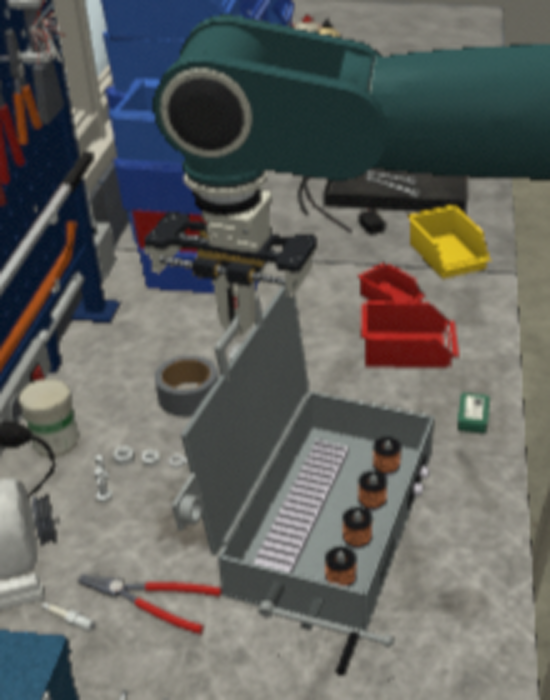

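Emit:
servo_tool(
  moves=[
    [0,0.002,0,0.011,0],
    [0.03,0,0,0,0],
    [0.06,0,0,0,0],
    [0.06,-0.02,0,0,0],
    [0.06,-0.025,0,0,0],
    [0.06,-0.005,0.02,-0.015,0],
    [0.05,0,0.045,-0.04,0],
    [0.04,0,0.06,-0.055,0],
  ],
)

```text
time_s: 5.55
eef_pos: [0.6146, 0.1704, 0.4254]
ee_rot: [0.704, 0.069, 0.704, -0.069]
force: [0.6, -0.3, 0.7]
opening: 0.0444
```

Emit:
servo_tool(
  moves=[
    [0.04,0,0.06,-0.055,0],
    [0.04,0.03,0.04,-0.042,0],
    [0.04,0.05,0.0197,-0.0208,0],
    [0.04,0.06,0,0,0],
    [0.04,0.06,0,0,0],
    [0.04,0.02,0,0,0],
    [0.04,0,0,0,0],
  ],
)

```text
time_s: 6.42
eef_pos: [0.5349, 0.291, 0.2069]
ee_rot: [0.703, 0.069, 0.704, -0.069]
force: [0.1, -0.6, 0.3]
opening: 0.04
```

```bash
python3 - <<'E'
from h import *
p=np.array([.5590,.0669]);y=-.19603
def W(a): 
    c,s=np.cos(y),np.sin(y); return [p[0]+c*a[0]-s*a[1],p[1]+s*a[0]+c*a[1],a[2]]
c=save("wrist","w5.png"); save("side","d5.png",(140,60,360,340),2.5)
print(manip.read_state()['eef_pos'],proj(c,[W((-.093,.208,.05)),W((-.093,.244,.05)),W((-.093,.26,.05))]).round(1))
E
```

```text
[0.53583904 0.29116497 0.20934321] [[239.3 229.8]
 [237.9 181.3]
 [237.2 158.5]]
```

View pics/w5.png

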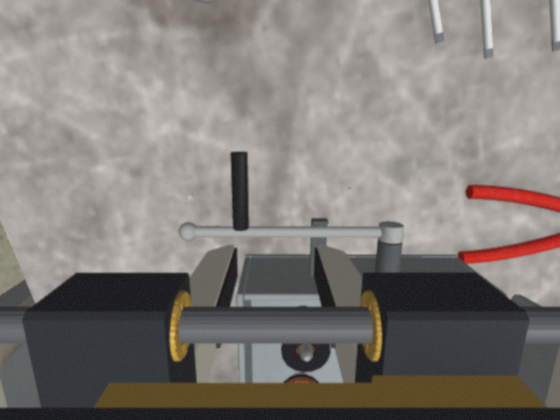

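View pics/d5.png

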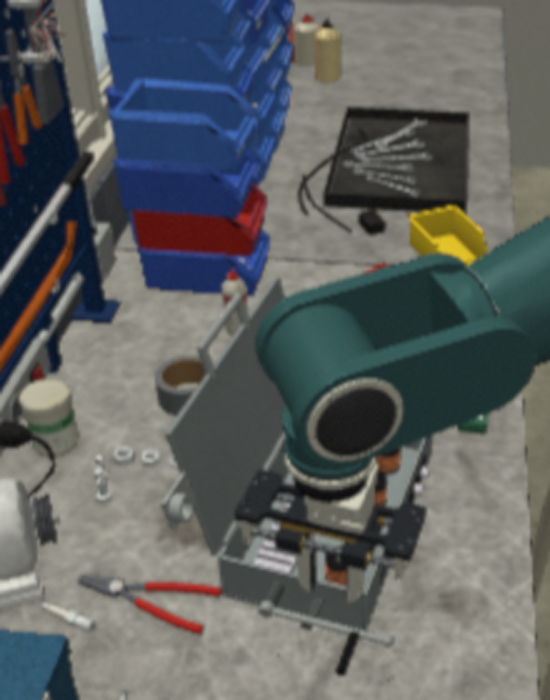

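Emit:
servo_tool(
  moves=[
    [0.04,0,0.0285,-0.0256,0],
    [0.04,0.02,0,0,0],
    [0.04,0.03,0,0,0],
    [0.04,0.03,0,0,0],
    [0.04,0.012,0,0,0],
    [0.04,0,0,0,0],
  ],
)

```text
time_s: 7.28
eef_pos: [0.516, 0.3234, 0.1148]
ee_rot: [0.704, 0.069, 0.704, -0.069]
force: [0.1, -0.2, 1.2]
opening: 0.0396
```

```bash
python3 - <<'E'
from h import *
c=save("wrist","w6.png",(150,100,400,310),2.5)
s=manip.read_state();print(s['eef_pos'],s['force'])
E
```

```text
[0.51620221 0.323637   0.11564216] [0.43165397 0.52193505 0.97790557]
```

View pics/w6.png

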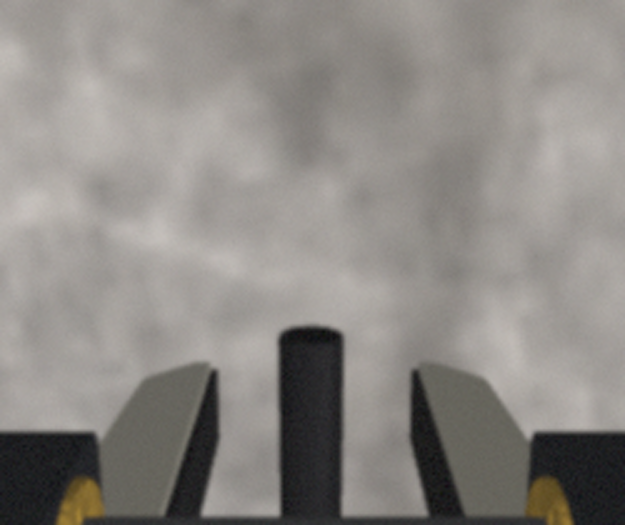

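Emit:
servo_tool(
  moves=[
    [0,0,0,0,0],
    [0,0,0,0,0],
    [0,0,0,0,0],
    [0,-0.0219,0,0.0022,0],
    [0,-0.0209,0,0.0065,0],
    [0,-0.0193,0,0.0105,0],
    [0,-0.0168,0,0.0142,0],
    [0,-0.0137,0,0.0172,0],
  ],
  squeeze=18,
)

```text
time_s: 8.32
eef_pos: [0.5651, 0.3144, 0.2111]
ee_rot: [0.704, 0.069, 0.704, -0.068]
force: [-4.9, -0.0, 2.4]
opening: 0.0116
```

Emit:
servo_tool(
  moves=[
    [0,0,0,0,0],
    [0,-0.0099,0,0.0195,0],
    [0,-0.0059,0,0.0212,0],
    [0,-0.0016,0,0.0219,0],
    [0,0.0029,0,0.0218,0],
    [0,0.0045,0,0.0147,0],
    [0,0,0,0,0],
  ],
)

```text
time_s: 9.2
eef_pos: [0.6636, 0.2941, 0.2181]
ee_rot: [0.704, 0.069, 0.703, -0.069]
force: [1.8, -0.8, 5.3]
opening: 0.0113
```

```bash
python3 - <<'E'
from h import *
c=save("wrist","w7.png"); save("side","d7.png",(140,60,360,340),2.5)
s=manip.read_state();print(s['eef_pos'],s['force'],s['opening'])
E
```

```text
[0.66306286 0.29422203 0.21822527] [ 3.11977112 -2.64724201  5.67542904] 0.011361791256188039
```

View pics/w7.png

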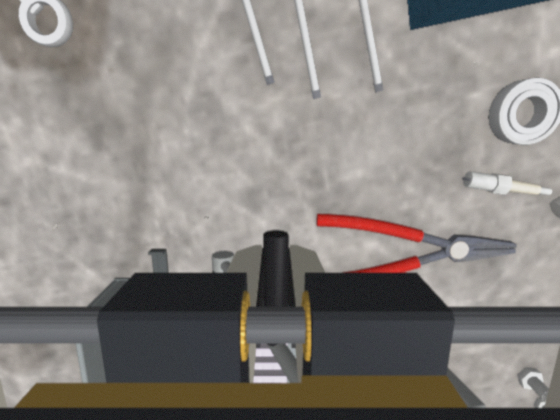

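View pics/d7.png

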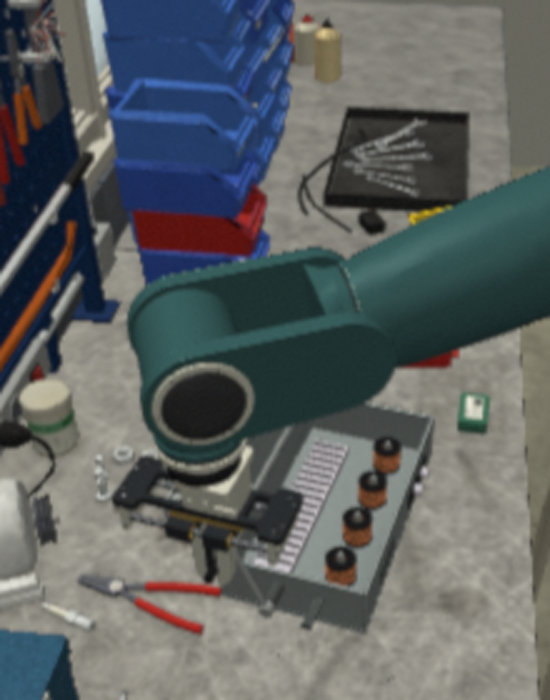

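Emit:
servo_tool(
  moves=[
    [0.03,0,0,0,0],
    [0.03,-0.01,0,0,0],
    [0.03,-0.04,0,0,0],
    [0.03,-0.055,0,0,0],
    [0.03,-0.055,0,0,0],
    [0.03,-0.045,0,0,0],
    [0.03,-0.017,-0.02,0.008,0],
    [0.03,0,-0.035,0.012,0],
  ],
)

```text
time_s: 10.3
eef_pos: [0.6713, 0.2361, 0.4403]
ee_rot: [0.704, 0.069, 0.703, -0.069]
force: [0.4, -0.9, -0.2]
opening: 0.0299
```

Emit:
servo_tool(
  moves=[
    [0.03,0,-0.04,0.015,0],
    [0.03,0,-0.045,0.018,0],
    [0.03,0,-0.045,0.018,0],
    [0.03,0,-0.04,0.0125,0],
    [0.03,0,-0.018,0.005,0],
    [0.03,0,0,0,0],
  ],
)

```text
time_s: 11.05
eef_pos: [0.7019, 0.0378, 0.4387]
ee_rot: [0.703, 0.07, 0.704, -0.07]
force: [0.3, 1.0, 0.8]
opening: 0.03
```

```bash
python3 - <<'E'
from h import *
c=save("wrist","w8.png"); save("side","d8.png",(140,60,360,340),2.5)
s=manip.read_state();print(s['eef_pos'],s['force'],s['opening'])
print(proj(c,[(.7024,.0382,.298),(.7024-.195*.05,.0382-.981*.05,.298),(.7024+.195*.05,.0382+.981*.05,.298)]))
E
```

```text
[0.70181091 0.03960861 0.43893611] [ 0.16146779 -0.08573634  0.16955058] 0.030145412461832683
[[274.921375   226.75980454]
 [275.04687016 293.04876914]
 [274.78104539 152.63500112]]
```

View pics/w8.png

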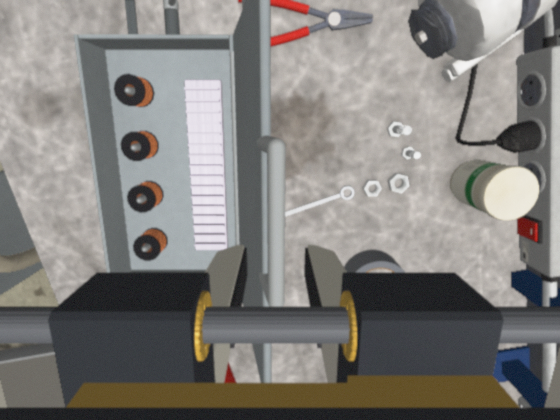

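View pics/d8.png

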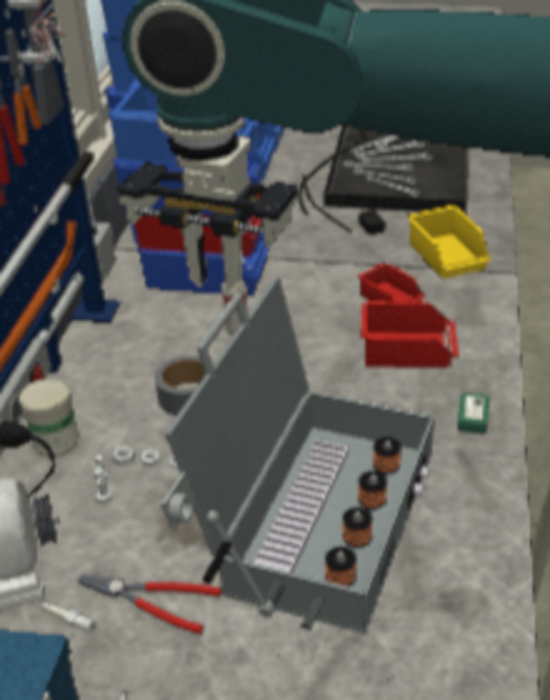

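Emit:
servo_tool(
  moves=[
    [0.03,0.02,0,0,0],
    [0.03,0.035,0,0,0],
    [0.03,0.02,0,0,0],
    [0.03,0,0,0,0],
    [0,0,0,0,0],
    [0,0,0,0,0],
    [0,0,0,0,0],
  ],
)

```text
time_s: 12.02
eef_pos: [0.7021, 0.0389, 0.3653]
ee_rot: [0.704, 0.069, 0.703, -0.069]
force: [0.9, -0.5, 4.9]
opening: 0.0113
```

Emit:
servo_tool(
  moves=[
    [0,-0.0039,0,-0.0219,0],
    [0,-0.0018,0,-0.0227,0],
    [0,0.0005,0,-0.0228,0],
    [0,0.0005,0,-0.0057,0],
    [0,0.0006,0,-0.0057,0],
    [0,0.0008,0,-0.0057,0],
    [0,0,0,0,0],
  ],
)

```text
time_s: 12.9
eef_pos: [0.6194, 0.0554, 0.3682]
ee_rot: [0.704, 0.069, 0.703, -0.069]
force: [-0.1, 2.1, 7.0]
opening: 0.011
```

```bash
python3 - <<'E'
from h import *
c=save("wrist","w9.png"); save("side","d9.png",(190,180,290,320),5)
s=manip.read_state();print(s['eef_pos'],s['force'],s['opening'])
E
```

```text
[0.6195875  0.05532041 0.36820466] [-0.68818002  1.82315905  7.02498731] 0.011325159761615827
```

View pics/d9.png

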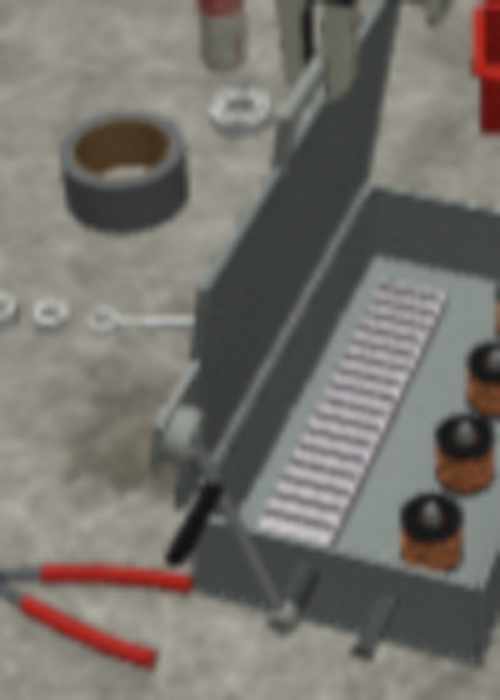

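View pics/w9.png

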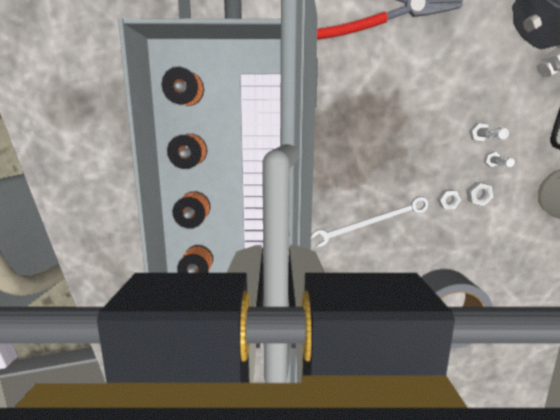

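Emit:
servo_tool(
  moves=[
    [0,0.001,0,-0.003,0],
    [0,0.001,0,-0.003,0],
    [0,0,0,0,0],
  ],
)

```text
time_s: 13.38
eef_pos: [0.6137, 0.0565, 0.367]
ee_rot: [0.705, 0.069, 0.703, -0.069]
force: [0.4, 2.0, 13.4]
opening: 0.0112
```

```bash
python3 - <<'E'
from h import *
c=save("scene","s9.png",(220,150,380,390),2.5); save("side","d10.png",(190,180,290,320),5)
s=manip.read_state();print(s['eef_pos'],s['force'],s['opening'])
E
```

```text
[0.6138344  0.05647752 0.36703479] [-0.78518944  1.37766333 12.34752946] 0.011404517829939044
```

View pics/d10.png

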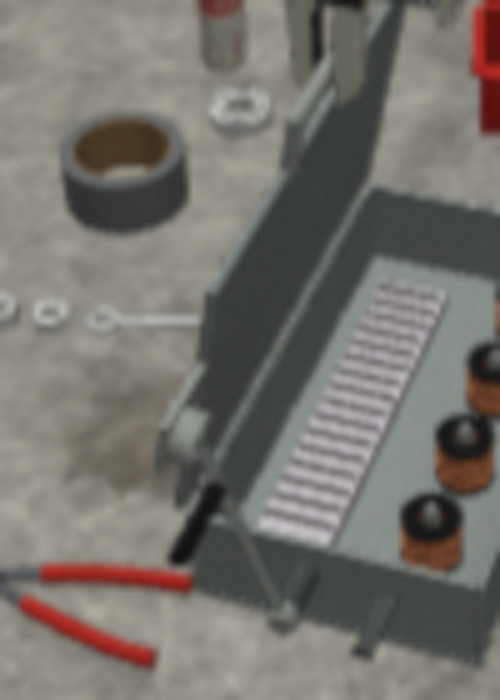

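View pics/s9.png

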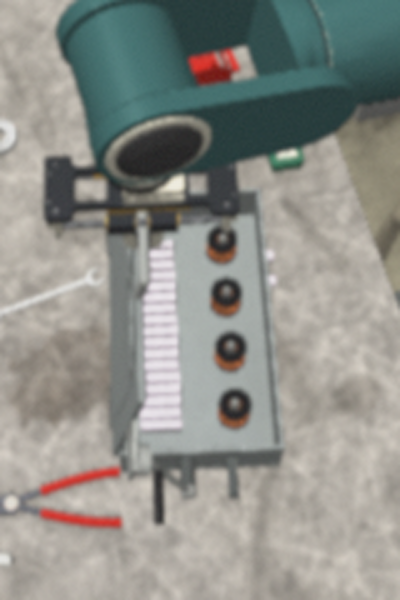

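Emit:
servo_tool(
  moves=[
    [0,-0.0015,0,-0.001,0],
    [0,0,0,0,0],
    [0.02,0,0,0,0],
    [0.035,0,0,0,0],
    [0.035,0,0,0,0],
    [0.035,-0.01,0,0,0],
    [0.035,-0.03,0,0,0],
    [0.035,-0.03,0,0,0],
  ],
)

```text
time_s: 14.48
eef_pos: [0.6121, 0.0567, 0.4384]
ee_rot: [0.704, 0.069, 0.704, -0.069]
force: [0.6, -0.8, 0.1]
opening: 0.0352
```

```bash
python3 - <<'E'
from h import *
c=save("wrist","w11.png"); save("side","d11.png",(190,120,340,320),4)
s=manip.read_state();print(s['eef_pos'],s['force'],s['opening'])
E
```

```text
[0.61220365 0.05670217 0.44127747] [0.03401607 0.63797137 0.50205118] 0.03514449694595884
```

View pics/d11.png

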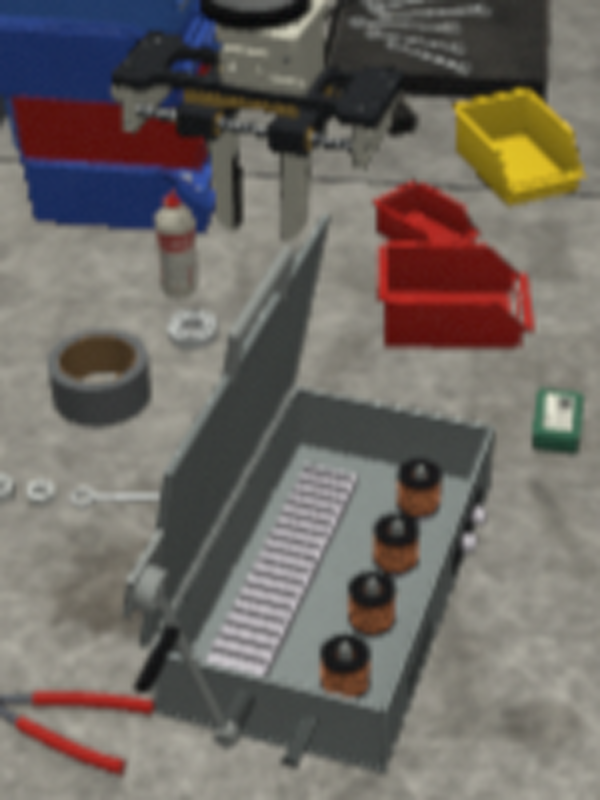

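View pics/w11.png

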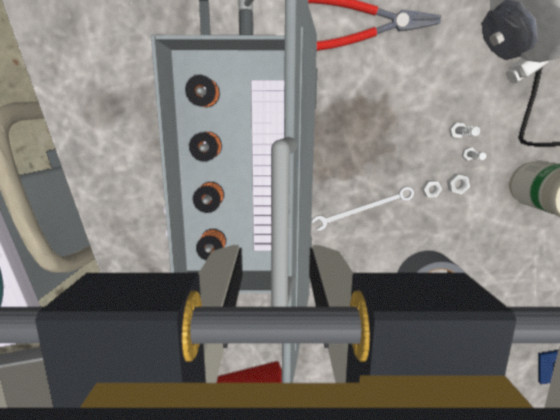

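```bash
python3 - <<'E'
from h import *
p=np.array([.5590,.0669]);y=-.19603
def W(a): 
    c,s=np.cos(y),np.sin(y); return [p[0]+c*a[0]-s*a[1],p[1]+s*a[0]+c*a[1],a[2]]
im,c=cam("wrist")
for yy in(-.108,-.036,.036,.108): print(np.round(W((-.043,yy,.054)),4),proj(c,W((-.043,yy,.062))).round(1),proj(c,W((-.043,yy,.054))).round(1))
cv2.imwrite("pics/w12.png",cv2.resize(im[60:280,150:300],None,fx=3.5,fy=3.5,interpolation=cv2.INTER_CUBIC))
save("scene","s12.png",(200,100,360,260),4); save("side","d12.png",(270,150,340,230),8)
E
```

```text
[ 0.4958 -0.0307  0.054 ] [[205.9 248.8]] [[207.  246.8]]
[0.5098 0.04   0.054 ] [[203.2 199.9]] [[204.3 198.6]]
[0.5238 0.1106 0.054 ] [[200.2 147.1]] [[201.4 146.6]]
[0.5379 0.1812 0.054 ] [[197.   89.7]] [[198.3  90.2]]
```

View pics/w12.png

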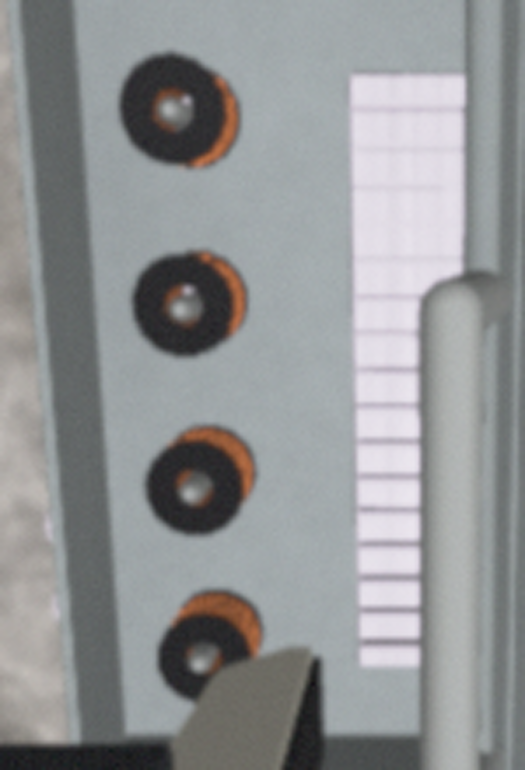

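View pics/s12.png

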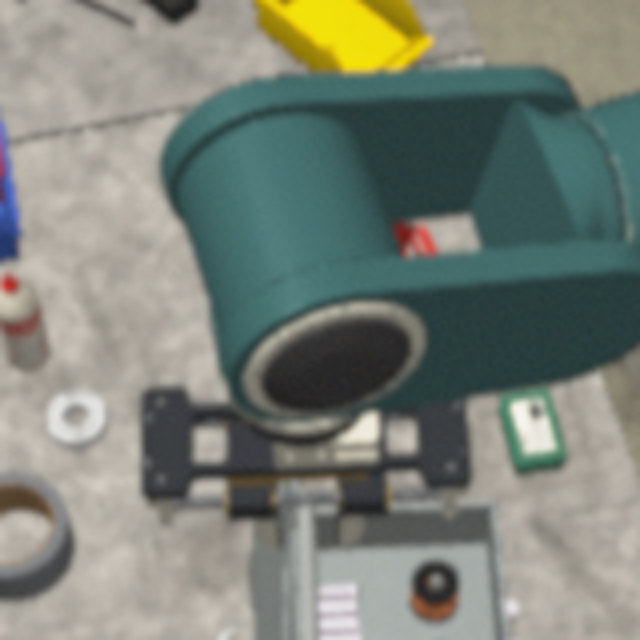

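View pics/d12.png

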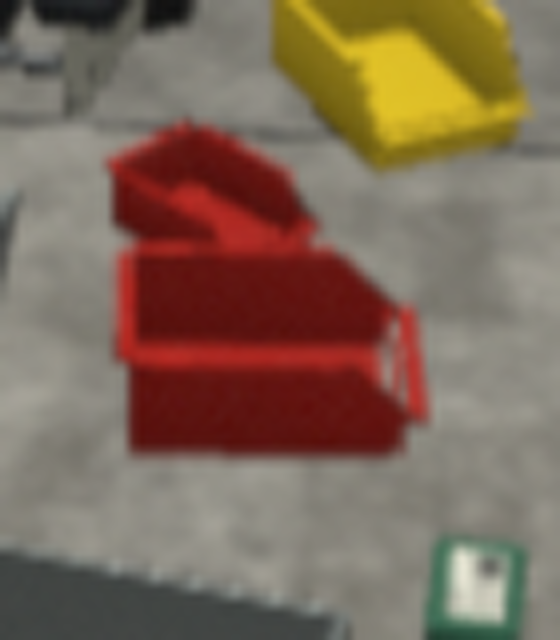

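```bash
cat > bin.py <<'E'
from h import *
from scipy.optimize import least_squares
def fitbin(c,obs,x0=(.48,-.35,.1)):
    # obs: list of (local pt, uv)
    def r(p):
        cc,s=np.cos(p[2]),np.sin(p[2]); o=[]
        for a,uv in obs:
            w=[p[0]+cc*a[0]-s*a[1],p[1]+s*a[0]+cc*a[1],a[2]]
            o.append(proj(c,w)[0]-np.array(uv))
        return np.ravel(o)
    q=least_squares(r,x0); return q.x,r(q.x).reshape(-1,2)
E
python3 - <<'E'
from bin import *
c=cam("side")[1]
for n,uv,z in [('nbT',(285.25,194.75),.062),('fbT',(285.25,181.25),.062),('nbB',(286.25,206.5),0),('nfB',(320.4,206.5),0),('lipN',(323.1,202.25),.028),('lipF',(321,188.75),.028)]: print(n,atz(c,uv,z).round(4))
obs=[((.0805,.055,.062),(285.25,194.75)),((.0805,-.055,.062),(285.25,181.25)),((.073,.05,0),(286.25,206.5)),((-.0805,.055,.028),(323.1,202.25)),((-.0805,-.055,.028),(321,188.75))]
x,r=fitbin(c,obs); print(x,r.round(1))
E
```

```text
nbT [ 0.5525 -0.2775  0.062 ]
fbT [ 0.5618 -0.3748  0.062 ]
nbB [ 0.5477 -0.2813 -0.    ]
nfB [ 0.4074 -0.2977  0.    ]
lipN [ 0.3983 -0.2906  0.028 ]
lipF [ 0.409  -0.3862  0.028 ]
[ 0.4801966  -0.33430724  0.09008201] [[-0.8  0.7]
 [-0.7 -1. ]
 [-0.2  0.5]
 [ 0.8  0.6]
 [ 1.  -1.3]]
```

Emit:
servo_tool(
  moves=[
    [0.05,0,-0.02,-0.03,0],
    [0.05,0,-0.04,-0.04,0],
    [0.05,0.02,-0.035,-0.0273,0],
    [0.05,0.05,-0.0134,0,0],
    [0.05,0.05,0,0,0],
    [0.05,0.05,0,0,0],
    [0.05,0.05,0,0,0],
    [0.05,0,0,0,0],
  ],
)

```text
time_s: 15.78
eef_pos: [0.4941, -0.0305, 0.2132]
ee_rot: [0.701, 0.069, 0.706, -0.069]
force: [-0.8, 0.1, 0.8]
opening: 0.0502
```

```bash
cat > look.py <<'E'
from h import *
n=sys.argv[1]
p=np.array([.5590,.0669]);y=-.19603
def W(a): 
    c,s=np.cos(y),np.sin(y); return [p[0]+c*a[0]-s*a[1],p[1]+s*a[0]+c*a[1],a[2]]
c=save("wrist","w%s.png"%n)
for yy in(-.108,-.036,.036,.108): print(proj(c,W((-.043,yy,.062))).round(1),proj(c,W((-.043,yy,.054))).round(1))
s=manip.read_state();print(s['time_s'],s['eef_pos'],s['force'],s['opening'])
E
python3 look.py 13
```

```text
[[277.9 222.5]] [[277.9 219.3]]
[[278.1 117.5]] [[278.1 117.6]]
[[278.4  -6.5]] [[278.3  -2. ]]
[[ 278.6 -155.5]] [[ 278.6 -144.7]]
15.825 [ 0.49515012 -0.03063126  0.21632215] [0.30309744 0.38427716 1.47417268] 0.0496807171979104
```

View pics/w13.png

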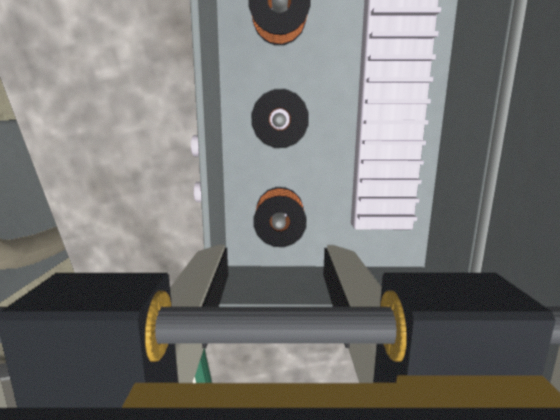

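Emit:
servo_tool(
  moves=[
    [0.05,0.02,0,0.002,0],
    [0.05,0.035,0,0,0],
    [0.05,0.035,0,0,0],
    [0.05,0.015,0,0,0],
    [0.05,0,0,0,0],
    [0,0,0,0,0],
    [0,0,0,0,0],
    [0,0,0,0,0],
  ],
  squeeze=25,
)

```text
time_s: 16.82
eef_pos: [0.4977, -0.031, 0.1133]
ee_rot: [0.704, 0.069, 0.704, -0.069]
force: [-8.2, 2.0, 6.3]
opening: 0.0398
```

```bash
python3 look.py 14
```

```text
[[268.9 291.3]] [[269.2 282.6]]
[[267.9 117.5]] [[268.4 117.6]]
[[ 266.6 -115.6]] [[ 267.2 -100.2]]
[[ 264.8 -444.8]] [[ 265.7 -400.6]]
16.875 [ 0.49766377 -0.0309828   0.11332742] [-8.06939053  1.91288791  6.10437602] 0.039610238366629046
```

View pics/w14.png

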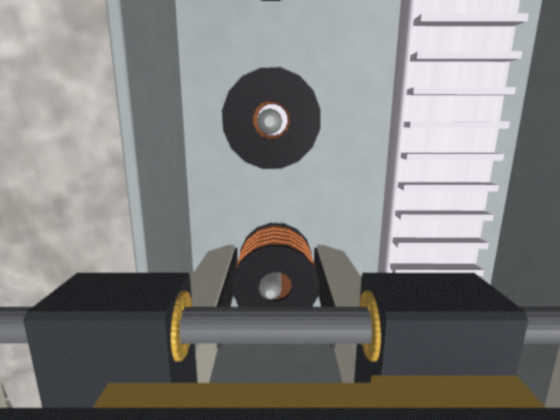

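Emit:
servo_tool(
  moves=[
    [0,-0.005,0,-0.002,0],
    [0,-0.025,0,0,0],
    [0,-0.04,0,0,0],
    [0,-0.04,0,0,0],
    [0,-0.017,-0.02,0.003,0],
    [0,0,-0.045,0.007,0],
    [0,0,-0.05,0.007,0],
    [0,0,-0.05,0.007,0],
  ],
)

```text
time_s: 17.88
eef_pos: [0.4869, -0.1987, 0.2403]
ee_rot: [0.704, 0.069, 0.703, -0.069]
force: [0.5, 1.4, -2.4]
opening: 0.04
```

Emit:
servo_tool(
  moves=[
    [0,0,-0.05,0.007,0],
    [0,0,-0.05,0.007,0],
    [0,0,-0.0318,0.005,0],
    [0,0,0,0,-8.4],
    [0,0,0,0,-8.3],
    [0,0,0,0,0],
  ],
)

```text
time_s: 18.62
eef_pos: [0.4801, -0.3303, 0.2398]
ee_rot: [0.707, -0.034, 0.706, 0.033]
force: [0.4, -0.2, -1.7]
opening: 0.0396
```

```bash
python3 look.py 15; python3 - <<'E'
from h import *
save("side","d15.png",(250,110,350,240),6); save("scene","s15.png",(200,60,380,240),3)
print(tool(manip.read_state()).round(3))
E
```

```text
[[ 352.3 -298.6]] [[ 349.3 -282.4]]
[[ 400.9 -482.6]] [[ 395.6 -457. ]]
[[ 460.7 -709.1]] [[ 452. -670.]]
[[ 536.2 -994.7]] [[ 522.3 -935.6]]
18.675 [ 0.48007458 -0.33020169  0.23961013] [-0.21993451 -0.1205912  -1.41057562] 0.03966475003729046
[[ 0.001 -0.092  0.996]
 [-0.     0.996  0.092]
 [-1.    -0.     0.   ]]
```

View pics/w15.png

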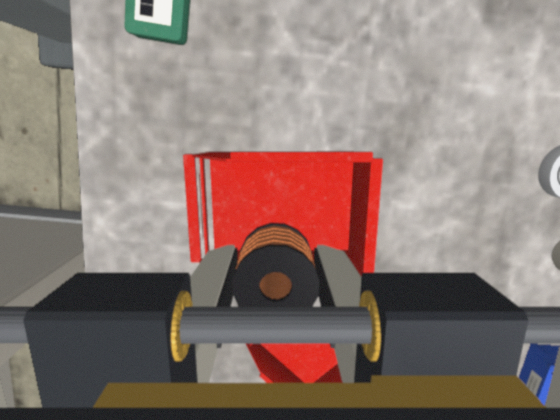

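View pics/d15.png

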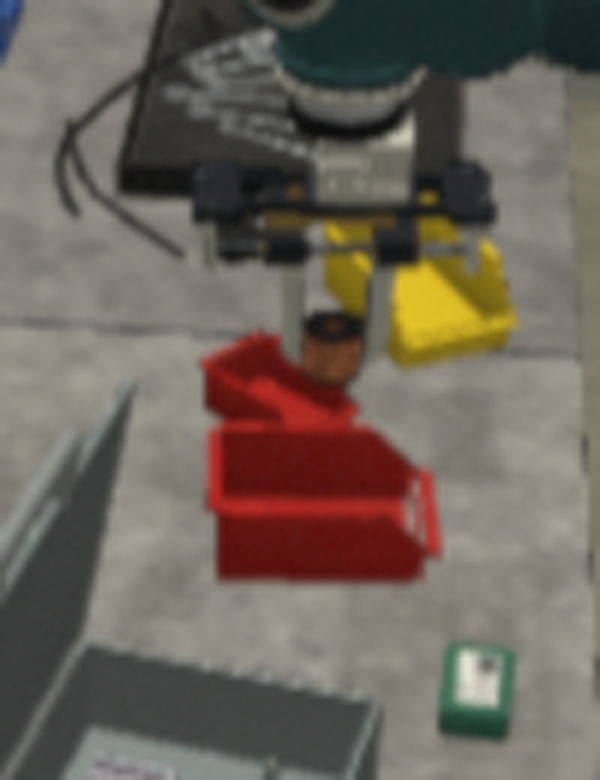

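View pics/s15.png

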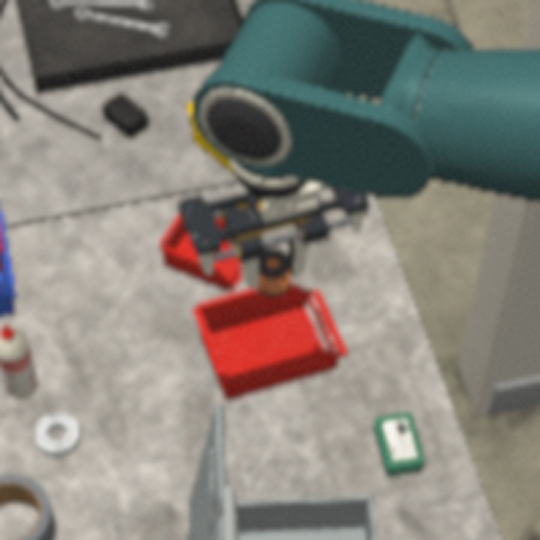

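```bash
python3 - <<'E'
from bin import *
im,c=cam("wrist")
cv2.imwrite("pics/w16.png",cv2.resize(im[140:280,170:400],None,fx=3.4,fy=3.4,interpolation=cv2.INTER_CUBIC))
for n,uv,z in [('nbT',(381,158),.062),('bT2',(376,270),.062),('lipN',(186,155),.028),('lipF',(191,262),.028),('flB',(350,200),.002)]: print(n,atz(c,uv,z).round(4))
ims,cs=cam("scene")
f=lambda a,b:(200+a/3,60+b/3)
for n,uv,z in [('nbT',f(228,396),.0),('nbT',f(226,372),.062),('fbT',f(195,310),.062),('lipN',f(345,352),.028),('lipF',f(317,292),.028)]: print('scene',n,atz(cs,uv,z).round(4))
E
```

```text
nbT [ 0.5561 -0.2802  0.062 ]
bT2 [ 0.5677 -0.371   0.062 ]
lipN [ 0.4014 -0.2957  0.028 ]
lipF [ 0.4084 -0.3936  0.028 ]
flB [ 0.5523 -0.3273  0.002 ]
scene nbT [ 0.5417 -0.2866  0.    ]
scene nbT [ 0.544  -0.2799  0.062 ]
scene fbT [ 0.5596 -0.3734  0.062 ]
scene lipN [ 0.3973 -0.2955  0.028 ]
scene lipF [ 0.4067 -0.3882  0.028 ]
```

View pics/w16.png

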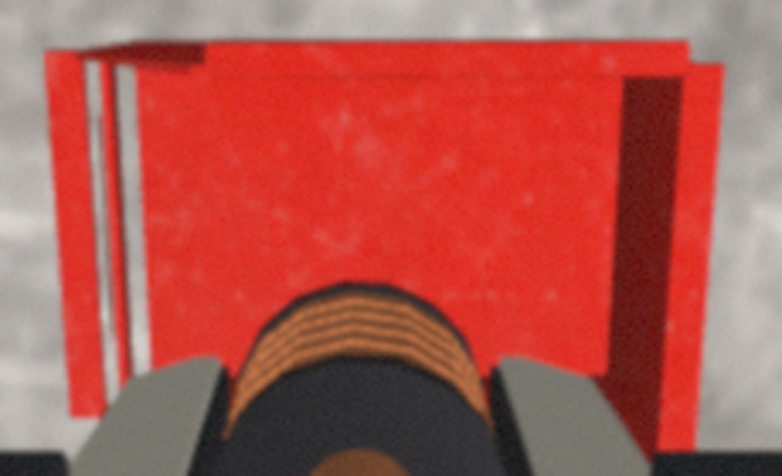

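Emit:
servo_tool(
  moves=[
    [0,0,-0.03,0.027,0],
    [0,0.02,0,0,0],
    [0,0.04,0,0,0],
    [0,0.04,0,0,0],
    [0,0.03,0,0,0],
    [0,0.009,0,0,0],
    [0,0,0,0,0],
  ],
)

```text
time_s: 19.75
eef_pos: [0.5096, -0.3573, 0.1]
ee_rot: [0.706, -0.033, 0.706, 0.034]
force: [0.5, 0.4, -0.6]
opening: 0.0395
```

```bash
python3 look.py 17; python3 - <<'E'
from h import *
save("side","d17.png",(250,110,350,240),6)
E
```

```text
[[  389.6 -1716.8]] [[  374.2 -1467.9]]
[[  680.6 -3547.6]] [[  600.5 -2822.2]]
[[  1750.2 -10277.9]] [[ 1210.9 -6475.3]]
[[-5646.  36259.8]] [[  8670.4 -51116.3]]
19.8 [ 0.50987677 -0.35747561  0.10062807] [ 0.03445577  0.17454255 -0.91019525] 0.03978252006163313
```

View pics/w17.png

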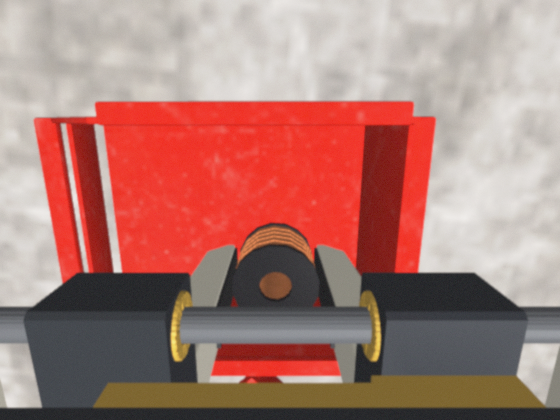

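View pics/d17.png

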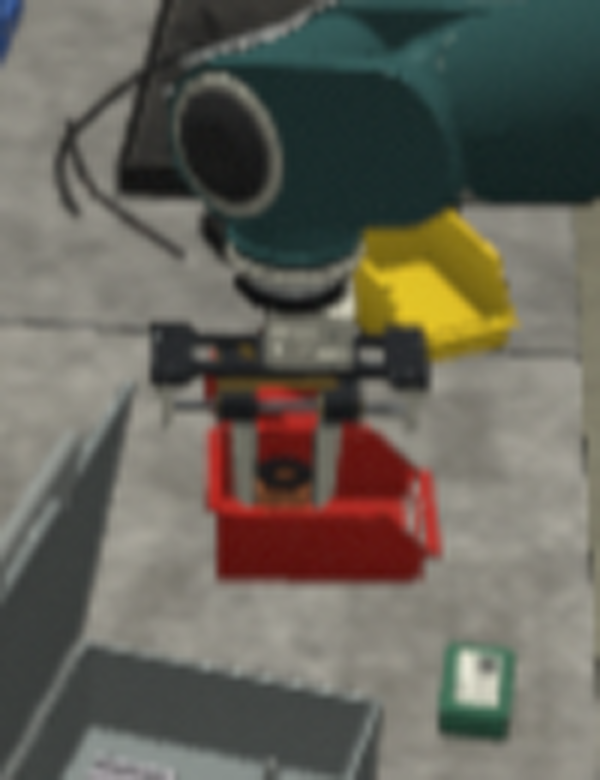

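Emit:
servo_tool(
  moves=[
    [0.046,0,0,0,0],
    [0.046,0,0,0,0],
    [0.046,-0.02,0,0,0],
    [0.046,-0.04,0,0,0],
    [0.046,-0.04,0,0,8.4],
    [0.05,0,0,0,8.3],
    [0.05,0,0.03,-0.02,0],
    [0.05,0,0.05,-0.03,0],
  ],
)

```text
time_s: 20.85
eef_pos: [0.476, -0.269, 0.2013]
ee_rot: [0.704, 0.07, 0.703, -0.07]
force: [0.9, 0.9, 1.1]
opening: 0.0501
```

Emit:
servo_tool(
  moves=[
    [0.05,0,0.055,-0.03,0],
    [0.05,0,0.055,-0.0225,0],
    [0.05,0,0.055,0,0],
    [0.05,0,0.055,0,0],
    [0.05,0,0.05,0,0],
    [0.05,0.01,0.03,0,0],
    [0.05,0.02,0.01,0.025,0],
    [0.05,0,0,0,0],
  ],
)

```text
time_s: 21.85
eef_pos: [0.5102, 0.0406, 0.1698]
ee_rot: [0.703, 0.069, 0.704, -0.069]
force: [-0.6, 0.5, 0.3]
opening: 0.05
```

```bash
python3 look.py 18; python3 - <<'E'
from h import *
save("side","d18.png",(190,110,350,320),3.5)
E
```

```text
[[273.7 350.5]] [[273.8 342.6]]
[[273.7 245.6]] [[273.7 240.9]]
[[273.6 119.1]] [[273.7 119.1]]
[[273.6 -36.2]] [[273.7 -29.2]]
21.9 [0.50984778 0.04022419 0.17054188] [ 0.53403233 -0.12377724  0.10650032] 0.05012689374860446
```

View pics/w18.png

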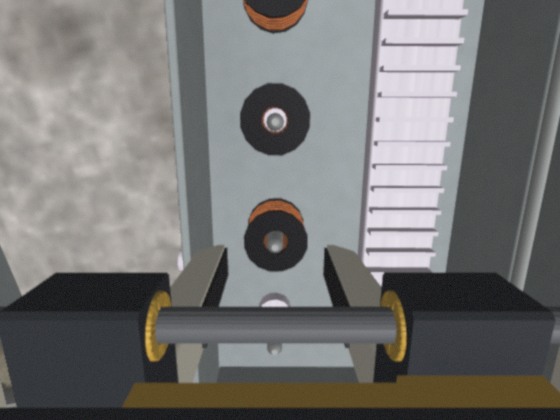

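View pics/d18.png

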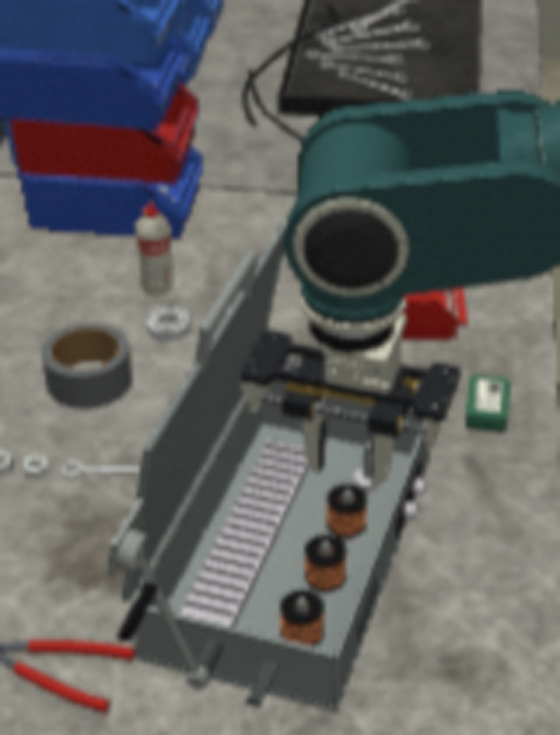

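Emit:
servo_tool(
  moves=[
    [0.05,0.02,0,0,0],
    [0.05,0.027,0,0,0],
    [0.05,0.01,0,0,0],
    [0.03,0,0,0,0],
    [0,0,0,0,0],
    [0,0,0,0,0],
    [0,-0.01,0,0,0],
    [0,-0.03,0,0,0],
  ],
)

```text
time_s: 22.95
eef_pos: [0.5093, 0.04, 0.153]
ee_rot: [0.703, 0.069, 0.704, -0.069]
force: [0.1, -0.4, -1.0]
opening: 0.0398
```

Emit:
servo_tool(
  moves=[
    [0,-0.03,0,0,0],
    [0,-0.03,0,-0.02,0],
    [0,-0.01,-0.03,-0.01,0],
    [0,0,-0.05,0,0],
    [0,0,-0.055,0,0],
    [0,0,-0.055,0.02,0],
    [0,0,-0.055,0.03,0],
    [0,0,-0.055,0.03,0],
  ],
)

```text
time_s: 23.95
eef_pos: [0.5005, -0.2659, 0.2242]
ee_rot: [0.704, 0.069, 0.703, -0.07]
force: [1.2, -0.9, -0.8]
opening: 0.0401
```

Emit:
servo_tool(
  moves=[
    [0,0,-0.0457,0.0146,0],
    [0,0,0,0,-8.4],
    [0,0,0,0,-8.3],
    [0,0,0,0,0],
  ],
)

```text
time_s: 24.45
eef_pos: [0.5057, -0.3115, 0.2236]
ee_rot: [0.706, -0.034, 0.706, 0.033]
force: [-0.3, 0.4, -0.9]
opening: 0.04
```

```bash
python3 look.py 19; python3 - <<'E'
from h import *
save("scene","s19.png",(200,60,380,240),3); save("side","d19.png",(230,110,350,320),3.5)
E
```

```text
[[ 305.4 -292.3]] [[ 304.1 -275.4]]
[[ 352.1 -488.1]] [[ 348.6 -460.6]]
[[ 410.5 -732.7]] [[ 403.6 -689.5]]
[[  485.4 -1046.7]] [[ 473.3 -979.7]]
24.5 [ 0.50574857 -0.31136555  0.223585  ] [ 0.02670522  0.08189059 -1.07645134] 0.040075137769994384
```

View pics/w19.png

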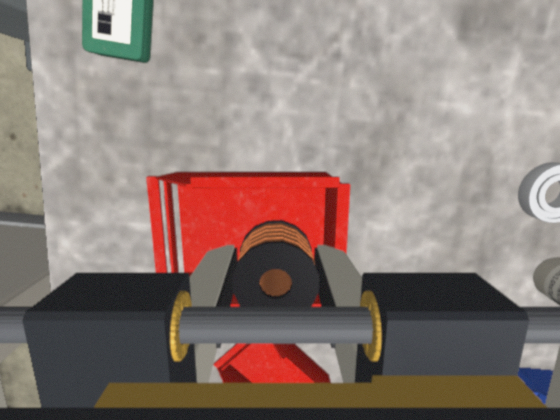

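View pics/s19.png

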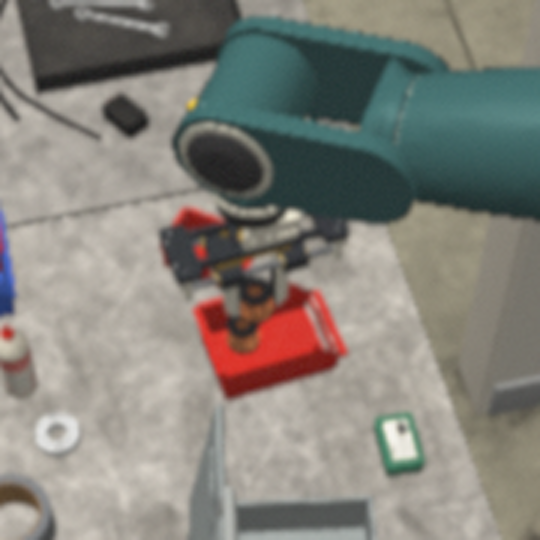

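View pics/d19.png

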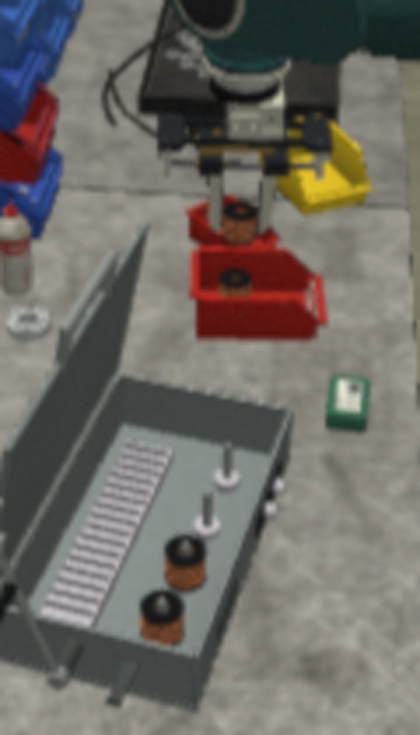

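```bash
python3 - <<'E'
from bin import *
im,c=cam("scene"); _,d=cam("side")
cv2.imwrite("pics/s20.png",cv2.resize(im[150:200,255:330],None,fx=9,fy=9,interpolation=cv2.INTER_CUBIC))
i2,_=cam("side"); cv2.imwrite("pics/d20.png",cv2.resize(i2[165:215,275:335],None,fx=10,fy=10,interpolation=cv2.INTER_CUBIC))
for nm,cc in(("s",c),("d",d)):
  print(nm,proj(cc,[(.5099,-.3575,.038)]).round(1), proj(cc,[(.5058,-.3116,.038)]).round(1))
E
```

```text
s [[279.9 168.1]] [[284.1 178.2]]
d [[297.  189.1]] [[297.2 195.5]]
```

View pics/s20.png

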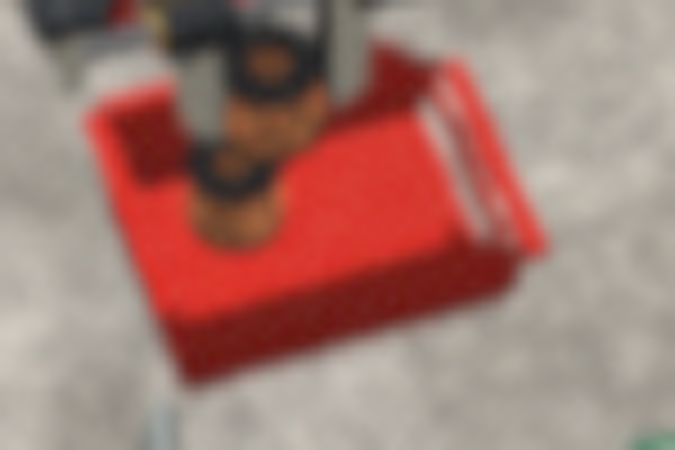

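View pics/d20.png

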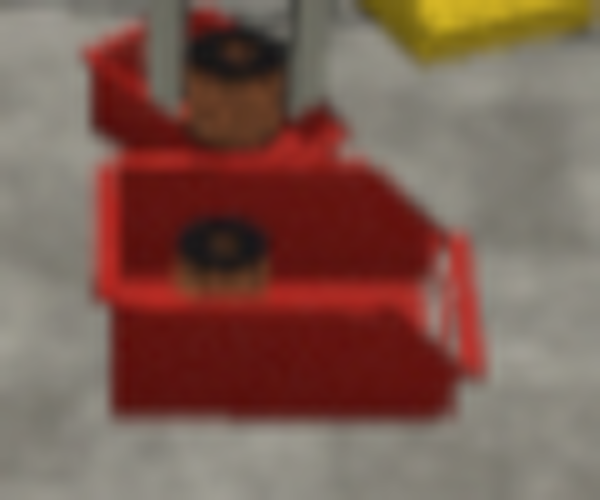

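Emit:
servo_tool(
  moves=[
    [0,0.02,0.001,0,0],
    [0,0.04,0,0,0],
    [0,0.04,0,0,0],
    [0,0.022,0,0,0],
    [0,0.001,0,0,0],
    [0.046,0,0,0,0],
    [0.046,0,0,0,0],
    [0.046,-0.02,0,0,0],
  ],
)

```text
time_s: 25.75
eef_pos: [0.5052, -0.3101, 0.1199]
ee_rot: [0.706, -0.033, 0.707, 0.034]
force: [-0.2, 0.4, 0.7]
opening: 0.0458
```

Emit:
servo_tool(
  moves=[
    [0.046,-0.04,0,0,0],
    [0.046,-0.04,0,0,8.4],
    [0.05,0,0,0,8.3],
    [0.05,0,0.03,-0.02,0],
    [0.05,0,0.05,-0.03,0],
    [0.05,0,0.055,-0.03,0],
    [0.05,0,0.055,-0.028,0],
    [0.05,0,0.055,0,0],
  ],
)

```text
time_s: 26.75
eef_pos: [0.4464, -0.0476, 0.2022]
ee_rot: [0.705, 0.069, 0.702, -0.07]
force: [1.0, 0.2, 0.5]
opening: 0.0498
```

```bash
python3 look.py 21; python3 - <<'E'
from h import *
i2,_=cam("side"); cv2.imwrite("pics/d21.png",cv2.resize(i2[165:225,275:335],None,fx=9,fy=9,interpolation=cv2.INTER_CUBIC))
E
```

```text
[[341.7 189.7]] [[339.5 187.3]]
[[347.6  73. ]] [[345.   74.7]]
[[354.6 -66.8]] [[351.5 -59.5]]
[[ 363.3 -237.4]] [[ 359.4 -221.9]]
26.8 [ 0.44762187 -0.04290802  0.20221325] [-0.50517317  0.6733893   0.74720867] 0.05009114508913455
```

View pics/d21.png

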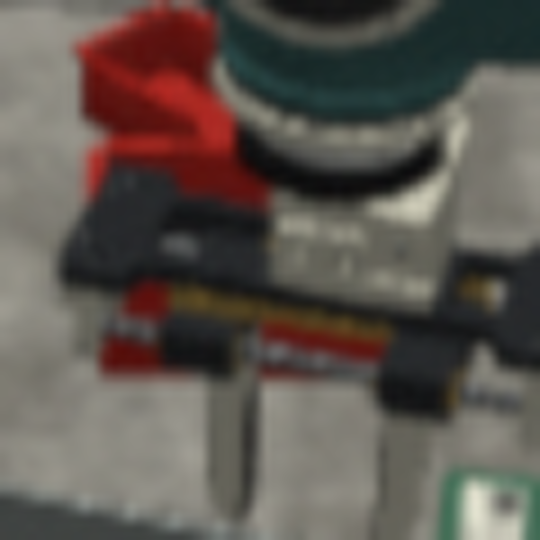

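Emit:
servo_tool(
  moves=[
    [0.05,0,0.05,0,0],
    [0.05,0,0.055,0.01,0],
    [0.05,0.01,0.04,0.015,0],
    [0.05,0.02,0.0204,0.0198,0],
    [0.05,0,0,0,0],
    [0.05,0,0,0,0],
  ],
)

```text
time_s: 27.6
eef_pos: [0.5236, 0.1038, 0.1711]
ee_rot: [0.704, 0.069, 0.703, -0.069]
force: [0.2, -1.2, 0.2]
opening: 0.0498
```

```bash
python3 look.py 22; python3 - <<'E'
from h import *
i2,_=cam("side"); cv2.imwrite("pics/d22.png",cv2.resize(i2[165:225,275:335],None,fx=9,fy=9,interpolation=cv2.INTER_CUBIC))
E
```

```text
[[272.5 429.1]] [[272.6 419.3]]
[[272.2 339.4]] [[272.3 331.9]]
[[271.9 233. ]] [[272.  228.8]]
[[271.5 104.8]] [[271.6 105.3]]
27.65 [0.52358341 0.10363784 0.17120939] [-0.58661975  0.24146182  0.8436817 ] 0.049728940355515124
```

View pics/w22.png

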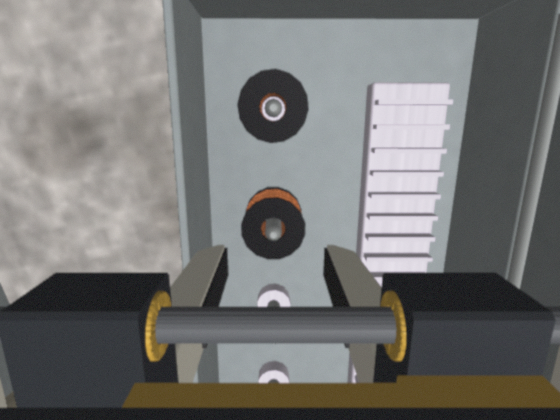

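View pics/d22.png

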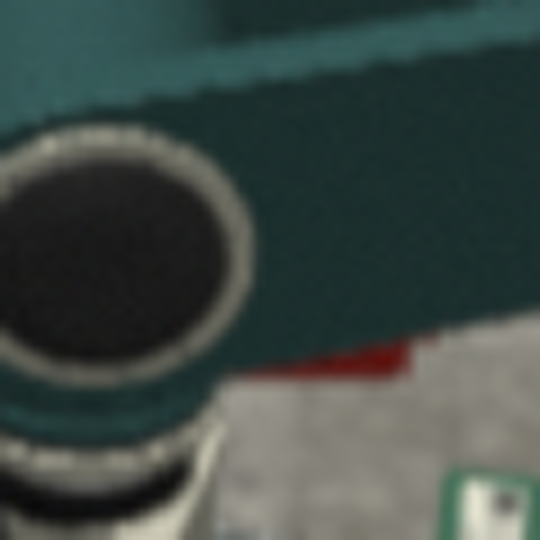

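Emit:
servo_tool(
  moves=[
    [0.05,0.02,0.0075,-0.001,0],
    [0.05,0.028,0,0,0],
    [0.05,0.01,0,0,0],
    [0.03,0,0,0,0],
    [0,0,0,0,0],
    [0,0,0,0,0],
    [0,-0.01,0,0,0],
    [0,-0.03,0,0,0],
  ],
)

```text
time_s: 28.7
eef_pos: [0.5236, 0.1118, 0.1519]
ee_rot: [0.703, 0.069, 0.704, -0.069]
force: [-0.1, 1.0, -1.8]
opening: 0.0393
```

Emit:
servo_tool(
  moves=[
    [0,-0.03,0,0,0],
    [0,-0.03,0,-0.02,0],
    [0,-0.01,-0.03,-0.01,0],
    [0,0,-0.05,0,0],
    [0,0,-0.055,0,0],
    [0,0,-0.055,0,0],
    [0,0,-0.055,0,0],
    [0,0,-0.055,0,0],
  ],
)

```text
time_s: 29.7
eef_pos: [0.4355, -0.1782, 0.2232]
ee_rot: [0.704, 0.069, 0.703, -0.069]
force: [0.3, 0.2, -1.5]
opening: 0.0389
```

Emit:
servo_tool(
  moves=[
    [0,0,-0.055,0.02,0],
    [0,0,-0.055,0.0275,0],
    [0,0,-0.05,0,0],
    [0,0,-0.02,0,0],
    [0,0,0,0,-8.4],
    [0,0,0,0,-8.3],
    [0,0,0,0,0],
  ],
)

```text
time_s: 30.58
eef_pos: [0.4479, -0.3619, 0.2225]
ee_rot: [0.706, -0.034, 0.706, 0.033]
force: [0.2, 1.0, -2.2]
opening: 0.0391
```

```bash
python3 look.py 23; python3 - <<'E'
from h import *
i2,c=cam("side"); cv2.imwrite("pics/d23.png",cv2.resize(i2[165:225,260:350],None,fx=8,fy=8,interpolation=cv2.INTER_CUBIC))
i2,c=cam("scene"); cv2.imwrite("pics/s23.png",cv2.resize(i2[120:210,235:345],None,fx=6,fy=6,interpolation=cv2.INTER_CUBIC))
E
```

```text
[[ 435.1 -417.7]] [[ 428.1 -394.1]]
[[ 501.4 -645.2]] [[ 490.3 -607.7]]
[[ 585.8 -934.6]] [[ 568.6 -876.3]]
[[  696.8 -1315.2]] [[  670.  -1224.1]]
30.625 [ 0.44785947 -0.36190605  0.22245787] [-0.45964855 -0.97891519 -1.49217275] 0.03884795402102654
```

View pics/w23.png

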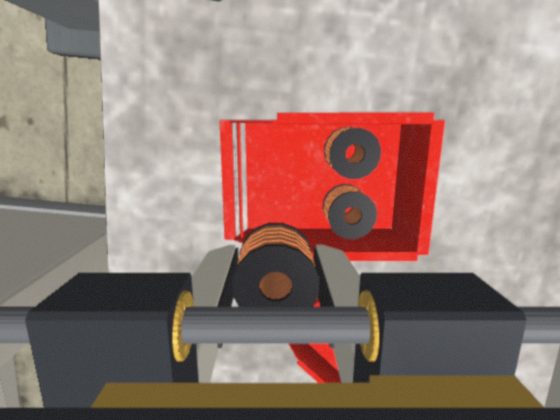

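View pics/d23.png

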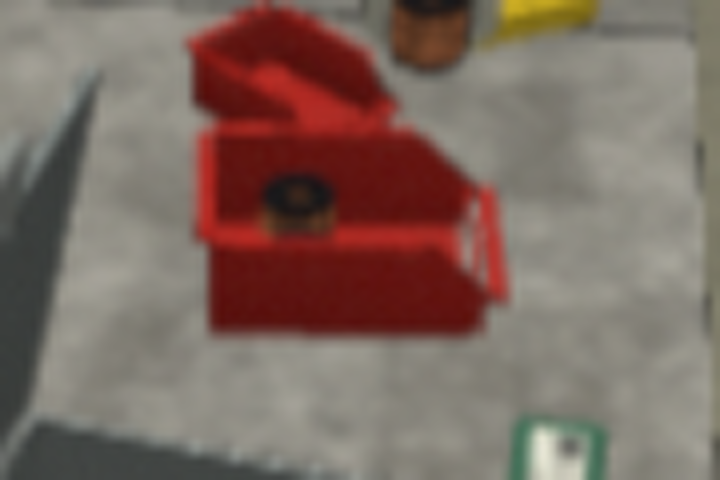

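View pics/s23.png

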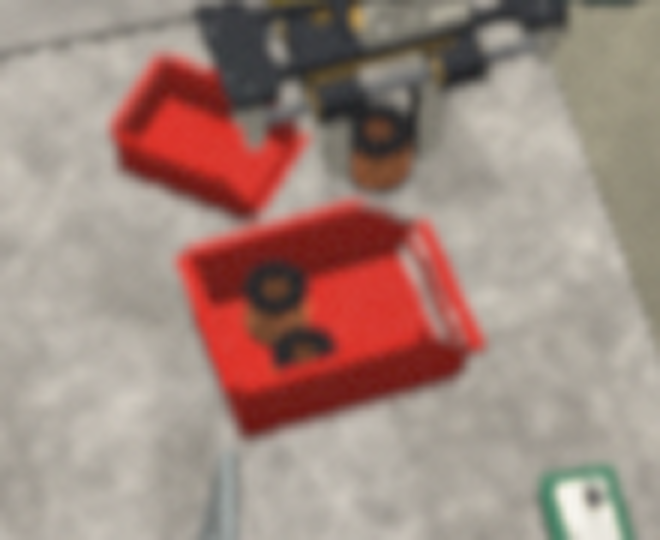

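```bash
python3 - <<'E'
from bin import *
_,c=cam("wrist")
for n,uv,z in [('bp',(443,121),.062),('bm',(431,253),.062),('lp',(221,121),.028),('lm',(226,240),.028),('c2',(354,152),.038),('c1',(352,214),.038),('rim-y',(400,259),.062),('rim+y',(350,113),.062),('rim-y in',(370,230),.002)]: print(n,atz(c,uv,z).round(4))
_,d=cam("side")
f=lambda a,b:(260+a/8,165+b/8)
for n,uv,z in [('nbT',f(200,238),.062),('fbT',f(205,128),.062),('lipN',f(506,300),.028),('lipF',f(490,190),.028)]: print(n,atz(d,uv,z).round(4))
E
```

```text
bp [ 0.5563 -0.2819  0.062 ]
bm [ 0.5684 -0.3778  0.062 ]
lp [ 0.3999 -0.2966  0.028 ]
lm [ 0.4092 -0.3945  0.028 ]
c2 [ 0.5045 -0.31    0.038 ]
c1 [ 0.5104 -0.3592  0.038 ]
rim-y [ 0.546  -0.3848  0.062 ]
rim+y [ 0.4922 -0.2825  0.062 ]
rim-y in [ 0.5386 -0.3821  0.002 ]
nbT [ 0.5535 -0.2774  0.062 ]
fbT [ 0.5604 -0.3769  0.062 ]
lipN [ 0.3976 -0.2889  0.028 ]
lipF [ 0.4079 -0.3863  0.028 ]
```

Emit:
servo_tool(
  moves=[
    [0,0.02,-0.002,0,0],
    [0,0.04,0,0,0],
    [0,0.03,0,0,0],
    [0,0.0125,0,0,0],
    [0,0,0,0,0],
    [0.046,0,0,0,0],
    [0.048,0,0,0,0],
    [0.048,-0.02,0,0,0],
  ],
)

```text
time_s: 31.82
eef_pos: [0.4477, -0.3641, 0.1396]
ee_rot: [0.706, -0.033, 0.707, 0.034]
force: [0.5, -0.4, 0.6]
opening: 0.0478
```

Emit:
servo_tool(
  moves=[
    [0.048,-0.04,0,0,0],
    [0.048,-0.02,0,0,8.4],
    [0.05,0,0,0,8.3],
    [0.05,0,0.03,0,0],
    [0.05,0,0.05,0,0],
    [0.05,0,0.055,-0.02,0],
    [0.05,0,0.055,-0.03,0],
    [0.05,0,0.055,0,0],
  ],
)

```text
time_s: 32.83
eef_pos: [0.4457, -0.1128, 0.2015]
ee_rot: [0.705, 0.069, 0.703, -0.07]
force: [1.5, -0.9, 0.4]
opening: 0.0502
```

Emit:
servo_tool(
  moves=[
    [0.05,0,0.055,0,0],
    [0.05,0,0.055,0,0],
    [0.05,0,0.055,0,0],
    [0.05,0,0.055,0,0],
    [0.05,0,0.03,0,0],
    [0.05,0,0,0,0],
  ],
)

```text
time_s: 33.58
eef_pos: [0.4955, 0.1325, 0.201]
ee_rot: [0.704, 0.068, 0.703, -0.068]
force: [-1.1, -0.6, -0.1]
opening: 0.0498
```

```bash
python3 look.py 24; python3 - <<'E'
from h import *
i2,c=cam("side"); cv2.imwrite("pics/d24.png",cv2.resize(i2[165:225,260:350],None,fx=8,fy=8,interpolation=cv2.INTER_CUBIC))
E
```

```text
[[313.7 419.2]] [[312.6 411. ]]
[[316.7 341. ]] [[315.5 334.5]]
[[320.3 250.5]] [[318.8 246.3]]
[[324.4 144.3]] [[322.7 143.4]]
33.625 [0.49541881 0.13140562 0.20074612] [0.00126187 0.22834608 0.52201947] 0.04987099625037348
```

View pics/w24.png

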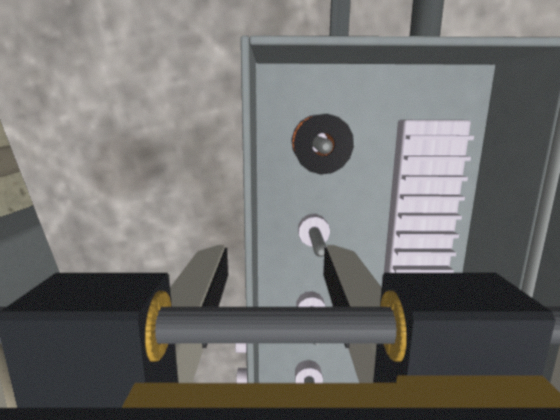

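View pics/d24.png

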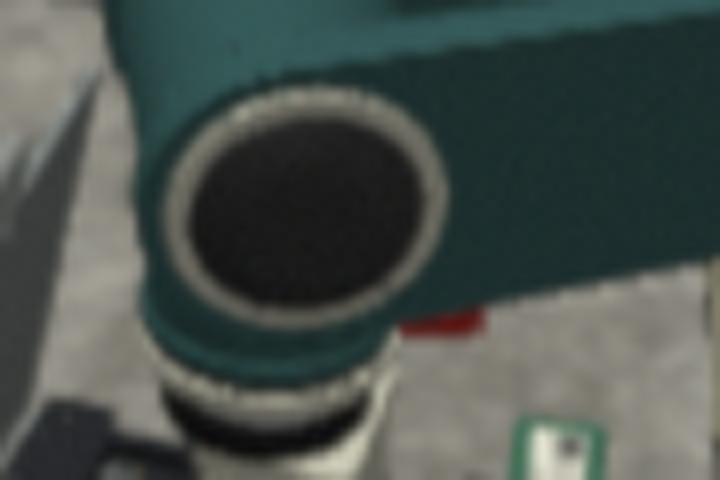

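Emit:
servo_tool(
  moves=[
    [0.05,0,0.03,0.015,0],
    [0.05,0.01,0.0273,0.0162,0],
    [0.05,0.02,0,0,0],
    [0.05,0,0,0,0],
  ],
)

```text
time_s: 34.17
eef_pos: [0.5362, 0.1797, 0.1679]
ee_rot: [0.703, 0.069, 0.705, -0.07]
force: [0.8, 0.3, 0.3]
opening: 0.0501
```

```bash
python3 look.py 25
```

```text
[[276.6 514.6]] [[276.6 503. ]]
[[276.6 438.3]] [[276.6 428.2]]
[[276.6 348.9]] [[276.6 341. ]]
[[276.6 242.5]] [[276.6 237.9]]
34.225 [0.53653326 0.17977669 0.16902099] [0.09532586 0.21217507 0.25423093] 0.04957599450237239
```

View pics/w25.png

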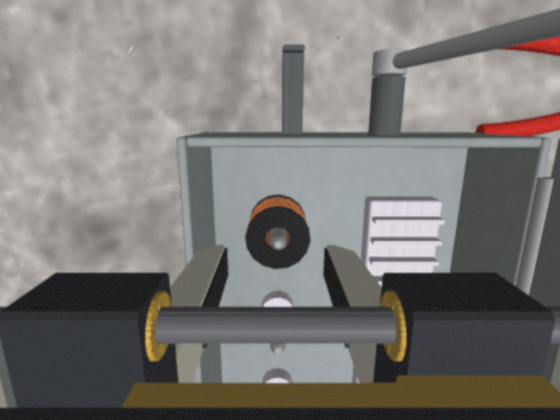

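Emit:
servo_tool(
  moves=[
    [0.05,0.02,0.002,0.001,0],
    [0.05,0.026,0,0,0],
    [0.05,0.01,0,0,0],
    [0.03,0,0,0,0],
    [0,0,0,0,0],
    [0,0,0,0,0],
    [0,-0.01,0,0,0],
    [0,-0.03,0,0,0],
  ],
)

```text
time_s: 35.22
eef_pos: [0.538, 0.1826, 0.1533]
ee_rot: [0.703, 0.069, 0.704, -0.069]
force: [-0.5, -0.2, -1.3]
opening: 0.0398
```

Emit:
servo_tool(
  moves=[
    [0,-0.03,0,0,0],
    [0,-0.03,0,-0.02,0],
    [0,-0.01,-0.03,-0.01,0],
    [0,0,-0.05,0,0],
    [0,0,-0.055,0,0],
    [0,0,-0.055,0,0],
    [0,0,-0.055,0,0],
    [0,0,-0.055,0,0],
  ],
)

```text
time_s: 36.22
eef_pos: [0.45, -0.1073, 0.2246]
ee_rot: [0.704, 0.069, 0.703, -0.069]
force: [0.5, 0.2, -1.8]
opening: 0.0399
```

Emit:
servo_tool(
  moves=[
    [0,0,-0.055,0.02,0],
    [0,0,-0.055,0.015,0],
    [0,0,-0.055,0,0],
    [0,0,-0.043,0,0],
    [0,0,0,0,-8.4],
    [0,0,0,0,-8.3],
    [0,0,0,0,0],
  ],
)

```text
time_s: 37.1
eef_pos: [0.4444, -0.3167, 0.2242]
ee_rot: [0.707, -0.034, 0.706, 0.033]
force: [0.2, 0.5, -1.0]
opening: 0.0398
```

```bash
python3 look.py 26; python3 - <<'E'
from h import *
i2,c=cam("side"); cv2.imwrite("pics/d26.png",cv2.resize(i2[165:225,260:350],None,fx=8,fy=8,interpolation=cv2.INTER_CUBIC))
i2,c=cam("scene"); cv2.imwrite("pics/s26.png",cv2.resize(i2[120:210,235:345],None,fx=6,fy=6,interpolation=cv2.INTER_CUBIC))
E
```

```text
[[ 421.4 -289.6]] [[ 415.5 -272.9]]
[[ 480.8 -484.5]] [[ 471.5 -457.2]]
[[ 554.8 -727.6]] [[ 540.7 -684.9]]
[[  649.8 -1039.4]] [[ 628.3 -973.1]]
37.15 [ 0.44447743 -0.31654508  0.22410606] [-0.01819175  0.22181019 -1.27817012] 0.039918945759345244
```

View pics/w26.png

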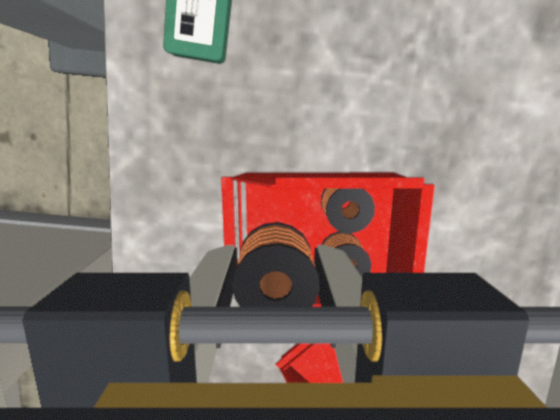

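View pics/d26.png

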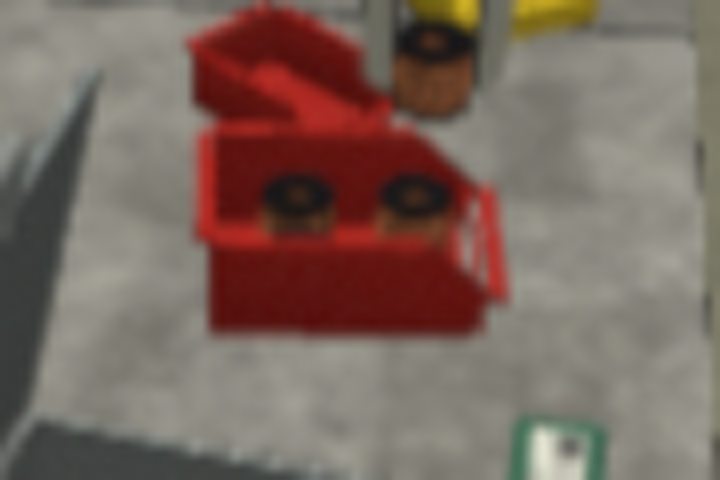

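View pics/s26.png

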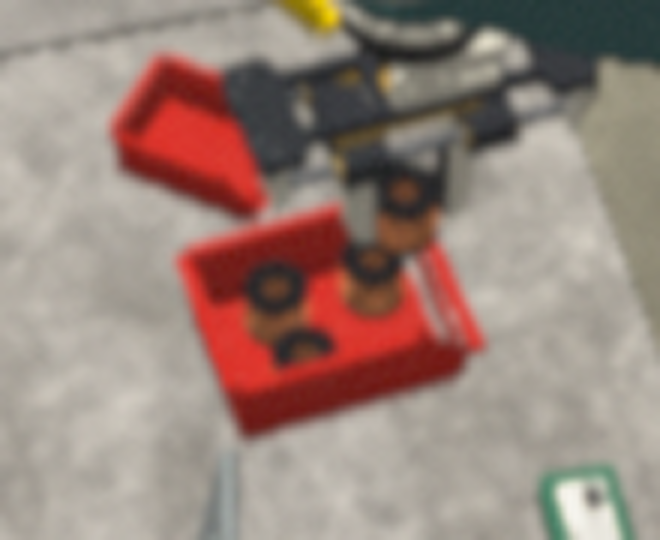

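Emit:
servo_tool(
  moves=[
    [0,0.02,-0.001,0,0],
    [0,0.04,0,0,0],
    [0,0.03,0,0,0],
    [0,0.014,0,0,0],
    [0,0,0,0,0],
    [0.046,0,0,0,0],
    [0.048,0,0,0,0],
    [0.048,-0.02,0,0,0],
  ],
)

```text
time_s: 38.25
eef_pos: [0.4443, -0.3173, 0.1397]
ee_rot: [0.706, -0.033, 0.707, 0.034]
force: [-0.4, -0.4, 0.3]
opening: 0.0479
```

Emit:
servo_tool(
  moves=[
    [0.048,-0.04,0,0,0],
    [0.048,-0.05,0,0,8.4],
    [0.035,-0.05,0,0,8.3],
    [0.035,-0.05,0,0,0],
    [0.035,-0.05,0,0,0],
    [0.035,-0.05,0,0,0],
    [0.035,0,0,0,0],
  ],
)

```text
time_s: 39.12
eef_pos: [0.4442, -0.3173, 0.4355]
ee_rot: [0.706, 0.068, 0.701, -0.071]
force: [0.4, -0.7, -0.9]
opening: 0.0352
```

```bash
python3 look.py 27; python3 - <<'E'
from h import *
i2,c=cam("side"); cv2.imwrite("pics/d27.png",cv2.resize(i2[150:320,190:350],None,fx=4.4,fy=4.4,interpolation=cv2.INTER_CUBIC))
i2,c=cam("scene"); cv2.imwrite("pics/s27.png",cv2.resize(i2[120:210,235:345],None,fx=6,fy=6,interpolation=cv2.INTER_CUBIC))
E
```

```text
[[267.7 -86.7]] [[267.8 -82.7]]
[[ 267.3 -168. ]] [[ 267.4 -162. ]]
[[ 266.8 -258.2]] [[ 266.9 -249.9]]
[[ 266.3 -359. ]] [[ 266.4 -347.9]]
39.175 [ 0.44424923 -0.31729615  0.43256211] [-0.00574249 -0.32016338  0.28635141] 0.035321890146637905
```

View pics/d27.png

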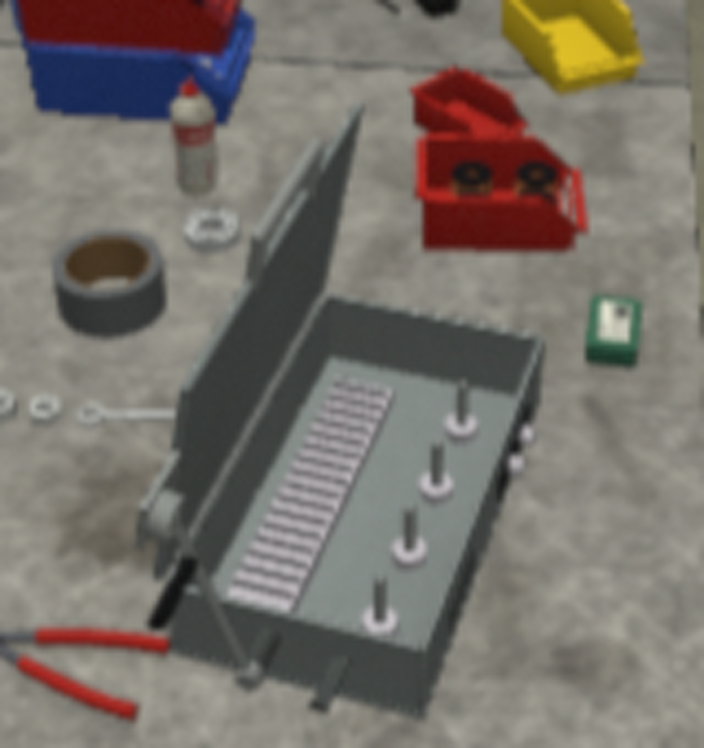

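View pics/s27.png

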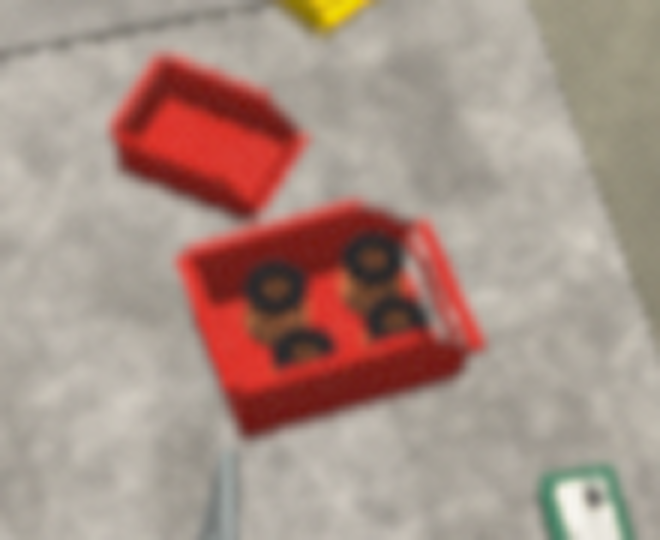

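Emit:
servo_tool(
  moves=[
    [0.035,-0.005,0.03,0.01,0],
    [0.035,0,0.05,0.012,0],
    [0.035,0,0.05,0.012,0],
    [0.035,0,0.055,0.012,0],
    [0.035,0,0.055,0.012,0],
    [0.035,0,0.055,0.012,0],
    [0.035,0,0.055,0.012,0],
    [0.035,0,0.03,0.008,0],
  ],
)

```text
time_s: 40.28
eef_pos: [0.6072, 0.0401, 0.433]
ee_rot: [0.703, 0.069, 0.705, -0.069]
force: [-1.1, 0.3, -0.2]
opening: 0.0348
```

Emit:
servo_tool(
  moves=[
    [0.035,0,0.02,0.0035,0],
    [0.035,0,0,0,0],
    [0.035,0,0,0,0],
  ],
)

```text
time_s: 40.65
eef_pos: [0.6139, 0.0558, 0.4343]
ee_rot: [0.704, 0.069, 0.704, -0.07]
force: [0.2, 1.0, 0.2]
opening: 0.035
```

```bash
python3 look.py 28
```

```text
[[205.1 249.7]] [[206.2 247.6]]
[[202.2 200.2]] [[203.4 198.9]]
[[199.1 146.6]] [[200.4 146.2]]
[[195.8  88.4]] [[197.2  88.9]]
40.7 [0.61387053 0.05560867 0.43446176] [ 1.13836704 -0.16231167  0.27370052] 0.035049870778652195
```

View pics/w28.png

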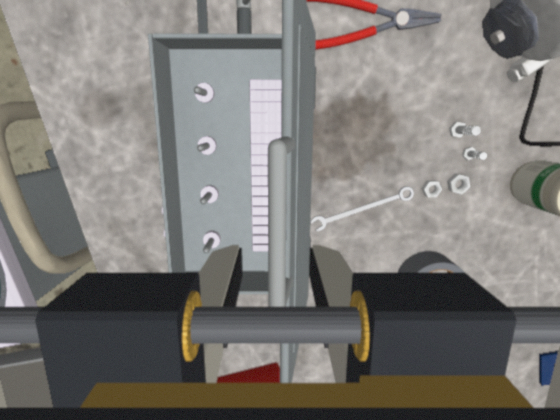

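Emit:
servo_tool(
  moves=[
    [0.035,0.02,0,0.001,0],
    [0.035,0.03,0,0,0],
    [0.035,0.0165,0,0,0],
    [0.035,0,0,0,0],
    [0,0,0,0,0],
    [0,0,0,0,0],
    [0,0,0,0,0],
  ],
  squeeze=25,
)

```text
time_s: 41.58
eef_pos: [0.6152, 0.0564, 0.3686]
ee_rot: [0.704, 0.069, 0.703, -0.069]
force: [0.2, -0.2, 3.7]
opening: 0.0113
```

Emit:
servo_tool(
  moves=[
    [0,-0.0008,0,0.0057,0],
    [0,-0.0008,0,0.0058,0],
    [0,-0.0011,0,0.0114,0],
    [0,-0.0005,0,0.0228,0],
    [0,0.0018,0,0.0227,0],
    [0,0.0031,0,0.018,0],
    [0,0,0,0,0],
  ],
)

```text
time_s: 42.45
eef_pos: [0.7012, 0.0389, 0.3649]
ee_rot: [0.703, 0.069, 0.704, -0.07]
force: [-0.3, -2.7, -1.9]
opening: 0.011
```

```bash
python3 look.py 29;  python3 - <<'E'
from h import *
i2,c=cam("side"); cv2.imwrite("pics/d29.png",cv2.resize(i2[150:320,190:350],None,fx=4.4,fy=4.4,interpolation=cv2.INTER_CUBIC))
E
```

```text
[[121.5 270.9]] [[124.3 268.1]]
[[114.2 214.2]] [[117.3 212.3]]
[[106.2 151.9]] [[109.6 151.2]]
[[97.4 83.2]] [[101.1  83.9]]
42.5 [0.70064629 0.03902336 0.36506801] [-1.08753382 -4.42868151 -2.4774507 ] 0.011197137156524746
```

View pics/w29.png

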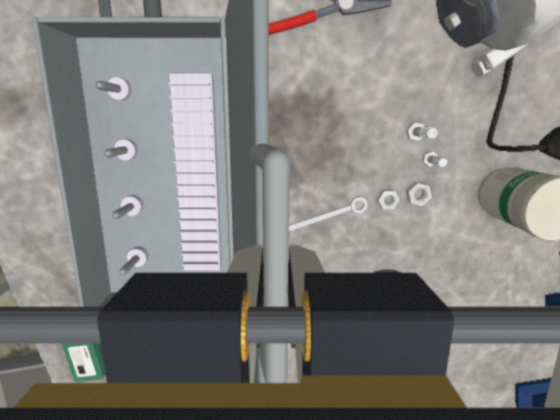

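View pics/d29.png

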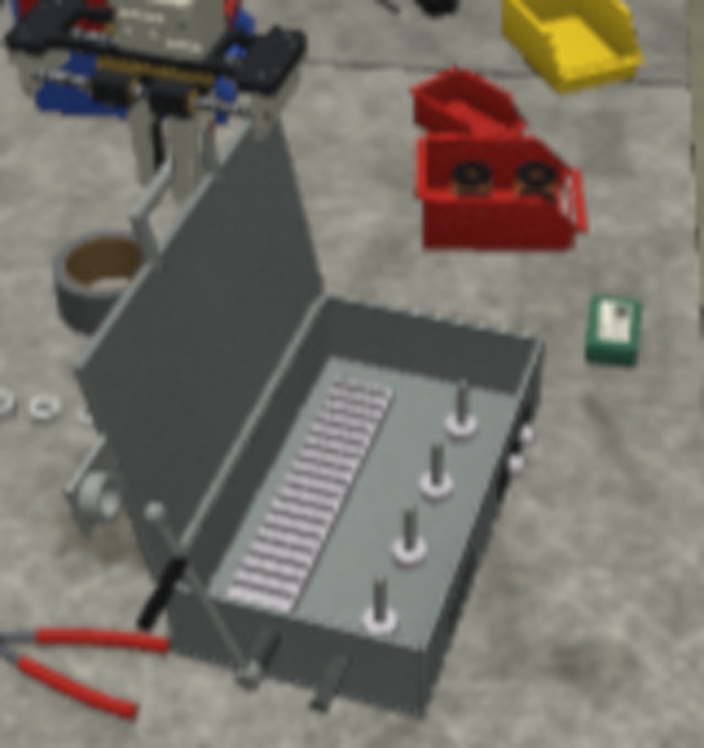

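Emit:
servo_tool(
  moves=[
    [0.03,0,0,0,0],
    [0.045,0,0,0,0],
    [0.045,-0.03,0,0,0],
    [0.045,-0.04,0,0,0],
    [0.045,-0.005,0.02,-0.007,0],
    [0.045,0,0.04,-0.014,0],
    [0.045,0,0.05,-0.018,0],
    [0.04,0,0.05,-0.018,0],
  ],
)

```text
time_s: 43.55
eef_pos: [0.6743, 0.2098, 0.4407]
ee_rot: [0.704, 0.069, 0.704, -0.069]
force: [0.5, -0.4, 1.0]
opening: 0.0412
```

Emit:
servo_tool(
  moves=[
    [0.04,0,0.05,-0.018,0],
    [0.04,0,0.0328,-0.0117,0],
    [0.04,0.02,0,0,0],
    [0.04,0.045,0,0,0],
    [0.04,0.045,0,0,0],
    [0.04,0.02,0,0,0],
    [0.04,0,0,0,0],
  ],
)

```text
time_s: 44.42
eef_pos: [0.6618, 0.2949, 0.3104]
ee_rot: [0.703, 0.069, 0.704, -0.069]
force: [-0.4, 0.0, 1.2]
opening: 0.04
```

```bash
python3 look.py 30;  python3 - <<'E'
from h import *
i2,c=cam("side"); cv2.imwrite("pics/d30.png",cv2.resize(i2[150:320,190:350],None,fx=4.4,fy=4.4,interpolation=cv2.INTER_CUBIC))
E
```

```text
[[195.7 468. ]] [[197.1 461.8]]
[[192.1 421.8]] [[193.6 416.2]]
[[188.1 371.1]] [[189.8 366.3]]
[[183.7 315.4]] [[185.6 311.4]]
44.475 [0.66210179 0.29488992 0.31227561] [-0.09289468 -1.54475433  0.96055076] 0.04026239574703514
```

View pics/w30.png

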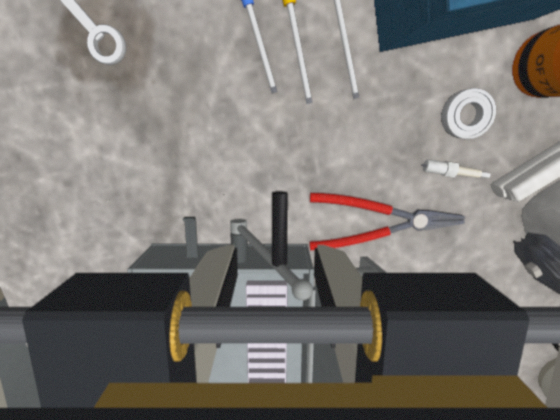

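View pics/d30.png

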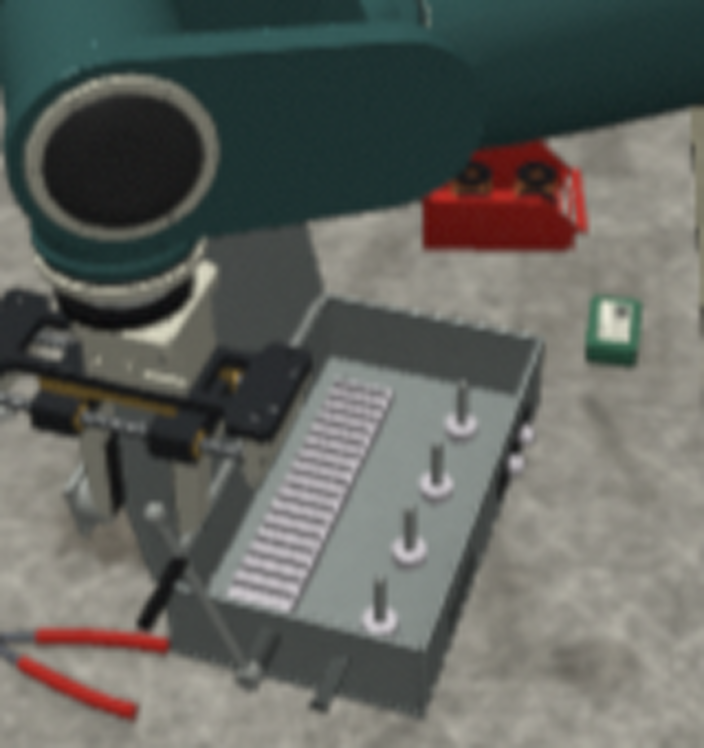

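Emit:
servo_tool(
  moves=[
    [0.04,0.02,0,0.002,0],
    [0.04,0.035,0,0,0],
    [0.04,0.03,0,0,0],
    [0.04,0.0093,0,0,0],
    [0.04,0,0,0,0],
    [0,0,0,0,0],
    [0,0,0,0,0],
    [0,0,0,0,0],
  ],
  squeeze=18,
)

```text
time_s: 45.52
eef_pos: [0.6642, 0.2943, 0.2176]
ee_rot: [0.704, 0.069, 0.703, -0.069]
force: [-0.5, 0.3, 0.1]
opening: 0.0146
```

Emit:
servo_tool(
  moves=[
    [0,-0.0054,0,-0.0168,0],
    [0,-0.0029,0,-0.0218,0],
    [0,0.0016,0,-0.0219,0],
    [0,0.0059,0,-0.0212,0],
    [0,0.0099,0,-0.0195,0],
    [0,0.0137,0,-0.0172,0],
    [0,0,0,0,0],
  ],
)

```text
time_s: 46.4
eef_pos: [0.5459, 0.318, 0.1938]
ee_rot: [0.703, 0.069, 0.704, -0.069]
force: [-2.3, 2.8, 1.9]
opening: 0.0112
```

```bash
python3 look.py 31;  python3 - <<'E'
from h import *
i2,c=cam("side"); cv2.imwrite("pics/d31.png",cv2.resize(i2[150:320,190:350],None,fx=4.4,fy=4.4,interpolation=cv2.INTER_CUBIC))
E
```

```text
[[294.5 593.4]] [[294.1 582.1]]
[[295.8 537.5]] [[295.3 526.9]]
[[297.3 474. ]] [[296.7 464.4]]
[[299.  401.4]] [[298.3 393.2]]
46.45 [0.54652597 0.31787367 0.19441935] [-4.13944387  3.79565874  3.89087303] 0.01120241915704456
```

View pics/d31.png

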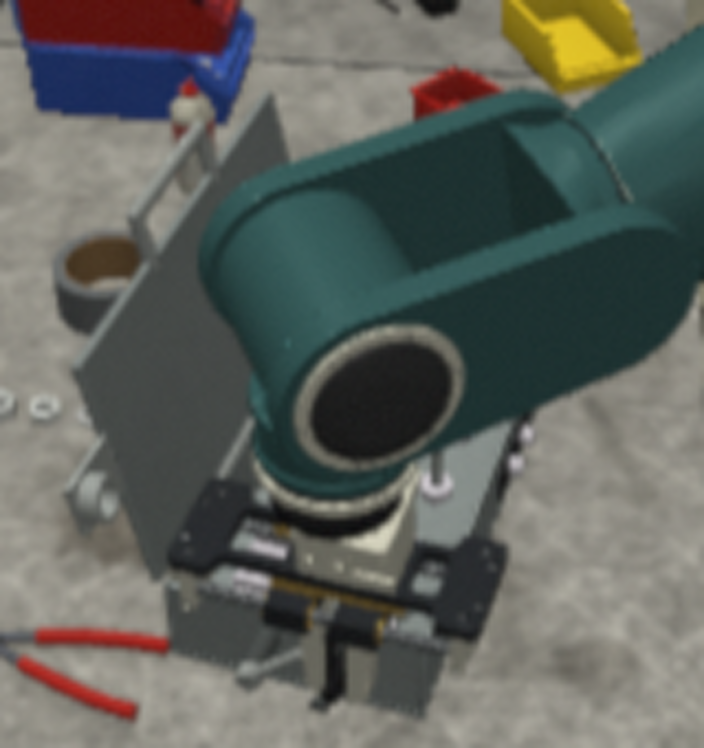

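Emit:
servo_tool(
  moves=[
    [0,0.0168,0,-0.0142,0],
    [0,0.0193,0,-0.0105,0],
    [0,0.0209,0,-0.0065,0],
    [0,0.0205,0,-0.0022,0],
    [0,0,0,0,0],
    [0.03,0,0,0,0],
    [0.04,0,0,0,0],
    [0.04,0,0,0,0],
  ],
)

```text
time_s: 47.5
eef_pos: [0.5152, 0.3236, 0.1165]
ee_rot: [0.704, 0.069, 0.704, -0.069]
force: [-0.5, -0.3, 0.1]
opening: 0.0364
```

Emit:
servo_tool(
  moves=[
    [0.04,-0.02,0,0,0],
    [0.04,-0.04,0,0,0],
    [0.04,-0.055,0,0,0],
    [0.04,-0.055,0,0,0],
    [0.04,-0.055,0,0,0],
    [0.04,-0.055,0,0,0],
    [0.04,-0.05,0,0,0],
    [0.04,0,0,0,0],
  ],
)

```text
time_s: 48.5
eef_pos: [0.5148, 0.3235, 0.4527]
ee_rot: [0.706, 0.071, 0.702, -0.068]
force: [0.2, 0.2, -1.0]
opening: 0.04
```

```bash
python3 look.py 32;  python3 - <<'E'
from h import *
i2,c=cam("side"); cv2.imwrite("pics/d32.png",cv2.resize(i2[150:340,190:350],None,fx=4,fy=4,interpolation=cv2.INTER_CUBIC))
E
```

```text
[[304.1 384.9]] [[303.7 381.3]]
[[305.1 347.2]] [[304.6 344. ]]
[[306.1 306.9]] [[305.6 304.2]]
[[307.2 263.6]] [[306.7 261.5]]
48.55 [0.5148462  0.32357738 0.44964712] [ 0.86906594 -0.70088795 -1.83557684] 0.040231165639715065
```

View pics/d32.png

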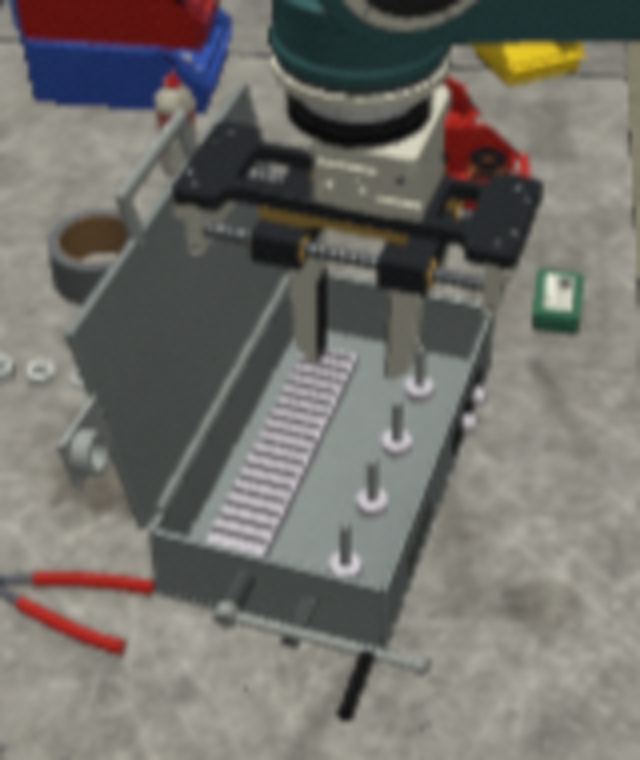

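Emit:
servo_tool(
  moves=[
    [0.035,0,-0.02,0.02,0],
    [0.035,0,-0.035,0.035,0],
    [0.035,0,-0.04,0.04,0],
    [0.035,0,-0.04,0.04,0],
    [0.035,0,-0.04,0.04,0],
    [0.035,0,-0.04,0.04,0],
    [0.035,0,-0.0284,0.0247,0],
    [0.035,0,0,0,0],
  ],
)

```text
time_s: 49.6
eef_pos: [0.7037, 0.036, 0.4443]
ee_rot: [0.702, 0.07, 0.705, -0.07]
force: [-0.8, 1.4, -0.8]
opening: 0.0347
```

```bash
python3 look.py 33
```

```text
[[143.9 245.9]] [[145.9 243.9]]
[[138.5 197.3]] [[140.7 196.1]]
[[132.7 144.8]] [[135.1 144.3]]
[[126.5  87.7]] [[129.1  88.2]]
49.65 [0.70315561 0.0373773  0.4448774 ] [-0.93081106  0.47642003 -0.02613037] 0.034820094666715797
```

View pics/w33.png

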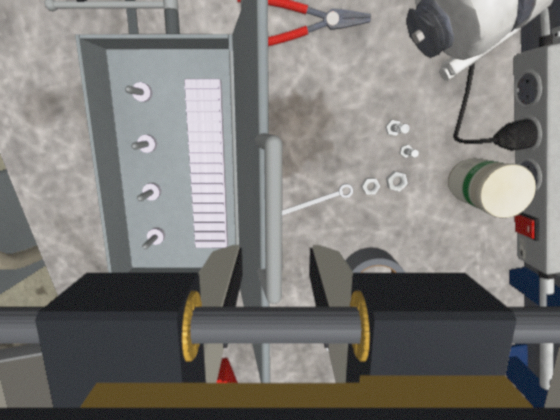

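Emit:
servo_tool(
  moves=[
    [0.035,0.02,0,-0.001,0],
    [0.035,0.035,0,0,0],
    [0.035,0.023,0,0,0],
    [0.035,0,0,0,0],
    [0,0,0,0,0],
    [0,0,0,0,0],
    [0,0,0,0,0],
  ],
  squeeze=25,
)

```text
time_s: 50.52
eef_pos: [0.7021, 0.0386, 0.3696]
ee_rot: [0.704, 0.069, 0.703, -0.069]
force: [-0.2, -0.1, 4.1]
opening: 0.0112
```

Emit:
servo_tool(
  moves=[
    [0,-0.0039,0,-0.0219,0],
    [0,-0.0018,0,-0.0227,0],
    [0,0.0005,0,-0.0228,0],
    [0,0.0049,0,-0.0338,0],
    [0,0.01,0,-0.0327,0],
    [0,0.0147,0,-0.0308,0],
    [0,0,0,0,0],
  ],
)

```text
time_s: 51.4
eef_pos: [0.5388, 0.0712, 0.3445]
ee_rot: [0.704, 0.069, 0.704, -0.069]
force: [-2.4, 2.3, 3.0]
opening: 0.0109
```

Emit:
servo_tool(
  moves=[
    [0,0.0192,0,-0.0283,0],
    [0,0.0232,0,-0.0251,0],
    [0,0.0267,0,-0.0214,0],
    [0,0.0295,0,-0.0171,0],
    [0,0.0318,0,-0.0125,0],
    [0,0.0221,0,-0.0057,0],
    [0,0,0,0,0],
  ],
)

```text
time_s: 52.28
eef_pos: [0.4323, 0.0923, 0.1905]
ee_rot: [0.703, 0.069, 0.704, -0.069]
force: [0.7, 4.2, -1.3]
opening: 0.011
```

Emit:
servo_tool(
  moves=[
    [0,0.018,0,-0.003,0],
    [0,0.012,0,-0.001,0],
    [0,0.006,0,-0.0005,0],
    [0,0.003,0,0,0],
    [0,0,0,0,0],
    [0.024,0,0,0,0],
    [0.024,0,0,0,0],
  ],
)

```text
time_s: 53.15
eef_pos: [0.428, 0.0928, 0.1529]
ee_rot: [0.704, 0.069, 0.704, -0.069]
force: [-0.1, 0.2, 0.7]
opening: 0.0231
```

```bash
python3 look.py 34
```

```text
[[419.2 416.7]] [[414.2 406.3]]
[[433.1 314.3]] [[427.  306.8]]
[[449.9 189.9]] [[442.5 186.9]]
[[470.7  35.9]] [[461.5  39.8]]
53.2 [0.42803318 0.092786   0.15285573] [-0.1834592   0.50224659 -0.15950354] 0.023193804187380943
```

View pics/w34.png

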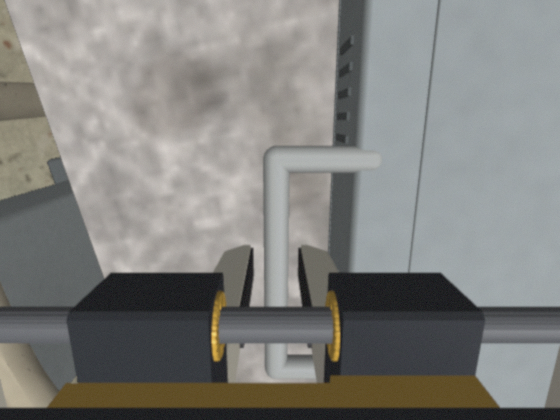

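Released without contact force; raise straight up, move clear, and check everything.

Emit:
servo_tool(
  moves=[
    [0.024,-0.02,0,0,0],
    [0.024,-0.04,0,0,0],
    [0.024,-0.055,0,0,0],
    [0.024,-0.055,0,0,0],
    [0.024,-0.055,0,0,0],
    [0.024,0,0,0,0],
  ],
)

```text
time_s: 53.95
eef_pos: [0.4283, 0.0929, 0.3821]
ee_rot: [0.706, 0.07, 0.702, -0.069]
force: [-0.2, -0.4, 0.0]
opening: 0.0238
```

```bash
python3 look.py 35;  python3 fit.py | tail -1 >/dev/null; python3 - <<'E'
from h import *
i2,c=cam("side"); cv2.imwrite("pics/d35.png",cv2.resize(i2[150:340,190:350],None,fx=4,fy=4,interpolation=cv2.INTER_CUBIC))
i2,c=cam("scene"); cv2.imwrite("pics/s35.png",cv2.resize(i2[110:380,200:370],None,fx=2.2*1,fy=2.2,interpolation=cv2.INTER_CUBIC))
E
```

```text
[[344.3 265.5]] [[343.1 262.9]]
[[347.4 210.7]] [[346.  209.1]]
[[350.7 150.9]] [[349.3 150.3]]
[[354.4  85.2]] [[352.8  85.9]]
54.0 [0.42815338 0.09287449 0.37929206] [ 0.48469368  0.49850892 -0.18950624] 0.023769075472397486
```

View pics/d35.png

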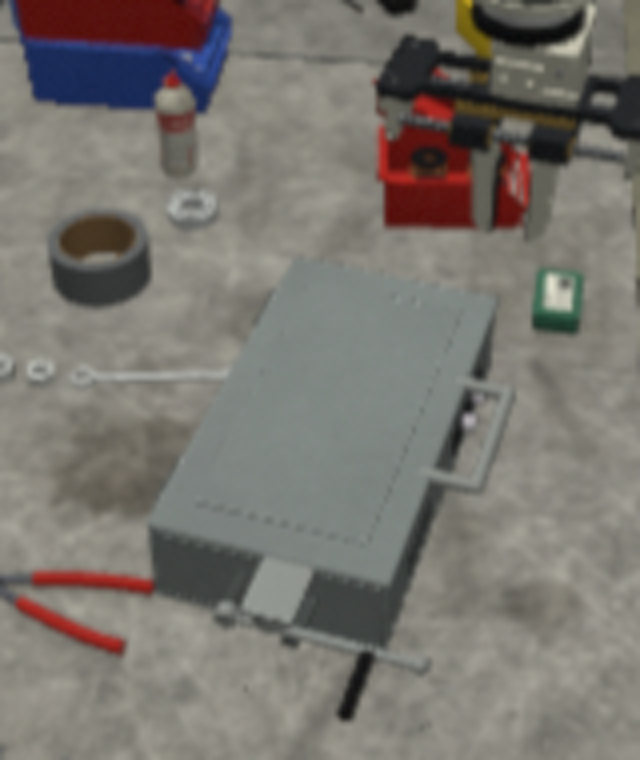

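View pics/s35.png

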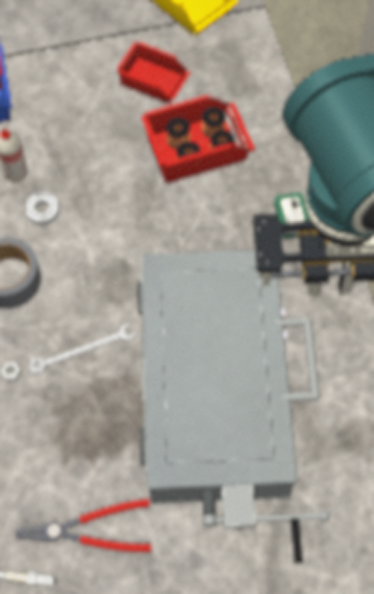

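Emit:
servo_tool(
  moves=[
    [0.024,0,0,0,0],
    [0.024,0,0,0,0],
    [0.024,0,0,0,0],
    [0.024,0,0,0,0],
  ],
)

```text
time_s: 54.7
eef_pos: [0.428, 0.0929, 0.3777]
ee_rot: [0.704, 0.069, 0.704, -0.069]
force: [-0.1, -0.6, 0.2]
opening: 0.0239
```

```bash
python3 - <<'E'
from h import *
i2,c=cam("scene"); cv2.imwrite("pics/s36.png",cv2.resize(i2[120:210,235:345],None,fx=6,fy=6,interpolation=cv2.INTER_CUBIC))
i3,c=cam("side"); cv2.imwrite("pics/d36.png",cv2.resize(i3[240:340,220:330],None,fx=5,fy=5,interpolation=cv2.INTER_CUBIC))
E
```

```text
(no output)
```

View pics/s36.png

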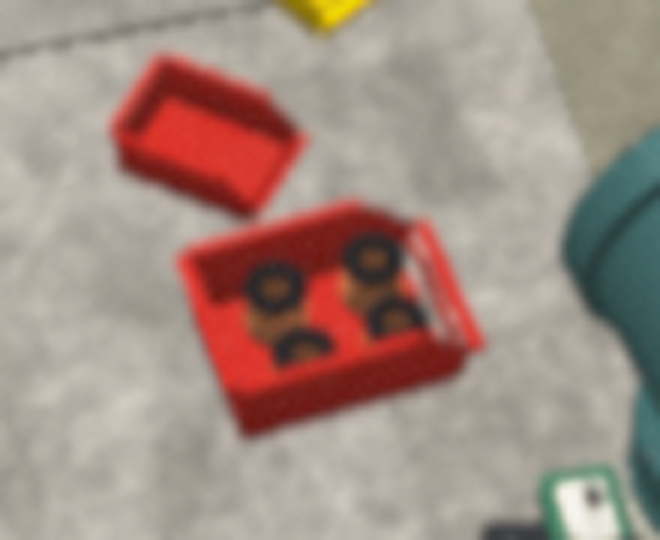

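```bash
python3 -c "
from station import manip
print(manip.job_done())"
```

```text
the job is handed in; nothing more can be done
None
```

The job is done and handed in, at about 55 s on the robot's clock (limit 210 s). I opened the lid and propped it on the rod. All four coils went into the larger red bin while the lid was propped. Then I laid the rod back on its rest and shut the lid.

**Last checks (side and scene cameras):**
- **Coils:** all four stand upright inside the red bin, and the bin is upright where it started.
- **Lid and rod:** the handle bar and the rod tip are back within about 0.5 pixel of where they were at the start.
- **Robot:** the gripper is about 0.23 m above the bar and touching nothing; the force reading is below 1 N.
- **Loose items:** I saw no movement of the bearing, shim tin or spanner, though I only compared pictures and did not measure their shift.

**One disagreement:** my first camera fit put the case about 3 mm too close to the robot. I corrected this when I gripped the bar. I saw no knock of the bin and no loss of grip.

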